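# Calibrate the reflectance meter on its round reference tile

## Robot

A 6-joint arm with a two-finger parallel gripper is mounted at the origin on a cart in front of the work surface, level with it; the furniture and walls round the work are solid. World frame = base frame: x ahead of the robot, y to its left, z up, the work surface at z = 0. Lengths are in m, angles in rad, forces in N, time in s.
With the tool pointing down it reaches from about 0.375 to 0.9 m from the base axis. Payload 3.1 kg.
Tool frame: the origin (TCP) lies midway between the tips of the shut fingers; the grasp point (between the pads) lies 19 mm behind it (manip.pinch_z is the distance from the TCP to the grasp point, in m); z points along the fingers, y is the line along which they close (so a half turn about z gives the same grasp; the last joint's range is limited). The gripper opens to 85 mm and grips with 20 to 120 N. Pads are 22 mm wide; open, the fingers measure 114 mm over their backs; the gripper's body (76 mm by 85 mm) begins 54 mm behind the grasp point. The pads swing forward as they close: fully open they stand 13 mm farther back than shut.
Start: joints at [-1.478, 0.527, 1.433, -0, 1.181, -0.178], TCP at [0.167, -0.602, 0.231] pointing down, gripper open.
Joint ranges: [-3.08, 3.08], [-0.75, 2.2], [0.22, 2.44], [-1.43, 4.57], [0, 2.65], [-2.85, 2.85]. Speed limits (rad/s): [2.79, 2.79, 3.14, 3.14, 3.14, 3.14].

## Interface

Orientations are given as a unit quaternion [x, y, z, w].
In Python, from station import manip, viewer, ticket gives the robot as it stands.
- The arm moves only by the shell command python3 -m creep 'ROWS' [FORCE]. ROWS is JSON, a list of rows, each an object with "slide": the shift along the tool's x, y, z in cm, a list of three; "angular": the turn, a rotation vector about the tool's x, y, z in rad, a list of three; "claw": the opening, from -1 (shut) to 1 (fully open). A call has 1 to 10 rows; each row shifts and turns the commanded pose from where the row before left it, along the tool's axes as they then stand; what a row does not reach is not made up. A row lasts 1/12 s, in which the tool goes at most 41.7 mm and 7.16 degrees, less where a joint would pass 70% of its speed; a pose out of reach is approached as far as the arm can. A call with a gripper value outside its range is refused whole. The fingers move at their own pace and stop on an object; FORCE is the grip in N (left out, the last holds). Time passes only in rows, so rows that do not move let the fingers close. It gives the time, the measured TCP pose, the force, the opening and the grip force at its end, in the units of the state.
- manip.sense(): the state, without advancing time (a new reading comes with each control period).
- viewer.snapshot(name): name is "scene" or "top" or "wrist"; returns the picture (420x560x3 uint8, blue, green, red); there is no depth.
- viewer.calibration(name): a dict with "fov_y" (degrees; the focal length in pixels is half the picture's height over the tangent of half this angle, whatever the lens; pixels are square), "cx", "cy" (the principal point, pixels), "k1" (the pictures are not rectified: a ray, as slopes to the right and down, at radius r is drawn at 1 + k1 r^2 times it, then the intrinsics apply), "T" (4x4, takes a point from camera to world coordinates); the wrist camera has in their place "tool_from_camera" (4x4, takes a point from camera to tool coordinates, whose origin is the TCP and whose axes are the flange's). Camera axes: x right, y up, looking along -z (the intrinsics and any distortion apply to the point x, -y, -z); pixel columns grow to the right and rows downward; lengths in m; the calibration is good to about 2 mm. A picture is of the moment at which its call begins: read the wrist's pose just before it. calibration takes no time and is no camera call.
- ticket.sign_off(): hands the job in; it is judged then, once.
The state is a dict: "t": time; "q": joint angles; "qd": joint speeds; "tau": joint torques, N m; "tcp_pos": TCP position; "tool_rot": TCP orientation; "force": force on the tool from outside, world axes, zero at the start; "ft_torque": the same for the moment, N m; "finger_gap": opening from 0.0 (shut) to 1.0 (fully open); "gripper_force": force on a finger pad.
Only numpy, scipy, OpenCV 4.12 (cv2) and the standard library are available. Lean on these libraries where they do the work, as an engineer would, in place of code of your own. Each camera call takes 0.05 s, during which the arm holds its last target. There are 200 camera calls.

## Task

Calibrate the hand-held reflectance meter: lift the dust cover straight off the two pins of the sloping tile stand and lay it flat on the worktop, grip upwards; then take the meter from its dock, press its nose squarely and gently on the middle of the round tile (not the square one) until its sprung shoe has gone in by two to three millimetres (a push of about 14 N), and hold it there steadily for two seconds. Finally set the meter back in its dock as it stood and let go. The tiles are brittle, neither the cover nor the meter may be dropped, and the other things on the bench stay where they are.

Things in the scene. Friction and masses are not known exactly. Their poses are not given: they have to be found in the camera images.
- tile_stand: fixed grey bent-sheet stand 112 (x) x 150 (y), top sloping up 30 degrees to the back (+x). Origin: centre of underside. Slope surface passes 44 mm above it, outward normal (-0.5, 0, 0.866). On the slope: steel pins 8 mm thick, 16 long, 62 mm either side (y) of the middle; 6 mm rest strips at upper and lower edge; a tile 25 mm either side of the middle, which is which varies
- round_tile: round white ceramic reference tile, 37 mm across, on a levelling screw that is not to be touched: its top face lies 0 to 3 mm above this origin, differently each time. Origin: on its axis, 2 mm above the slope; z is the outward normal of the slope, x points up the slope.
- square_tile: square white ceramic check tile, 36 x 36 mm, fixed beside the round one, same axes and origin convention; not used now.
- dust_cover: loose grey plate 100 (x) x 146 (y) x 5 mm, 0.22 kg, over the tiles on the rest strips, its two 10 mm holes (y = +-62) over the pins; lift along the slope's normal by over 12 mm to clear them. Black grip in its middle, 48 (x) x 14 (y), pinched along y, 9 to 37 mm above the underside. Origin: centre of underside; z through the grip; x up the slope at the start
- dock: fixed black dock, base 160 (x) x 86 (y) x 8 mm, origin under the seat on the worktop, z up; two inner rails with their tops 30 mm high carry the meter's body, outer cheeks and end stops 44 mm high surround it with 4 mm play a side.
- dock_seat (a point): point of the dock, 10 mm above its origin, where the meter's origin lies when it is docked; axes as the dock
- meter: loose reflectance meter, 0.44 kg, upright in the dock, x along the dock's x. White body 130 (x, -60 to +70) x 52 (y), 20 to 56 mm above the origin; on it a grey grip 76 (x, -32 to +44) x 40 (y), 56 to 89 mm above the origin, pinched along y; the nose below points along -z. Origin: centre of the nose's face with the shoe out
- nose (a point): centre of the round face (23 mm across) of the sprung shoe at the end of the meter's nose; axes as the meter; moves in with the shoe
- shoe (a joint): how far the shoe is pushed into the nose, m: 0 out, 0.003 at its stop; a spring resists with 3 N at the start, 12 N at 2 mm and 16.5 N at the stop; beyond that the nose is rigid and the force jumps
- timer: bystander: small grey-white kitchen-style timer, 62 x 66 x 18 mm; origin: centre of its underside
- dish_low: bystander: lower of two stacked petri dishes, 58 across, 14 high mm; origin: centre of its underside
- dish_high: bystander: upper of two stacked petri dishes mm; origin: centre of its underside
- marker: bystander: marker pen lying down, 12 x 134 x 14, long axis its own y mm; origin: centre of its underside
- tape_roll: bystander: roll of packing tape lying flat, 96 across, 48 high mm; origin: centre of its underside

How it is judged:
By the outcome, as a careful person would: the job done as asked, in the order asked, and still so for the second after the job is handed in, with the robot touching nothing.
It also fails if it takes over 64 s, if anything falls off the work surface, if the arm or the gripper's body presses on something with over 40 N, if the wrist force passes 120 N, or if a joint passes its speed limit or range.

## Working session

There is one attempt and no reset: what is moved stays moved. The work goes in short steps, Python scripts to look and compute and a shell command to move; the robot and the scene stay as the last step left them, time stands still between calls to the robot, and variables do not carry over. Pictures are saved under pics/ and viewed, at most 10 in all, crops included, and the job is handed in when it is done.

```bash
mkdir -p pics; ls; cat > h.py <<'E'
import numpy as np, cv2
from station import manip, viewer, ticket
from scipy.spatial.transform import Rotation as R
def camT(n):
    c=viewer.calibration(n)
    if 'T' in c: return c,np.array(c['T'])
    s=manip.sense(); T=np.eye(4); T[:3,:3]=R.from_quat(s['tool_rot']).as_matrix(); T[:3,3]=s['tcp_pos']
    return c,T@np.array(c['tool_from_camera'])
def K(c):
    f=210/np.tan(np.radians(c['fov_y'])/2); return np.array([[f,0,c['cx']],[0,f,c['cy']],[0,0,1.]]),np.array([c['k1'],0,0,0.])
def rays(c,T,px):
    k,d=K(c); u=cv2.undistortPoints(np.array(px,float).reshape(-1,1,2),k,d).reshape(-1,2)
    v=np.c_[u[:,0],-u[:,1],-np.ones(len(u))]@T[:3,:3].T
    return T[:3,3],v/np.linalg.norm(v,axis=1)[:,None]
def onz(c,T,px,z):
    o,v=rays(c,T,px); return o+v*((z-o[2])/v[:,2])[:,None]
def tri(obs):
    A=0;b=0
    for o,v in obs:
        P=np.eye(3)-np.outer(v,v);A=A+P;b=b+P@o
    x=np.linalg.solve(A,b); return x,[np.linalg.norm((np.eye(3)-np.outer(v,v))@(x-o)) for o,v in obs]
def proj(c,T,p):
    k,d=K(c); q=(np.atleast_2d(p)-T[:3,3])@T[:3,:3]; u=np.c_[q[:,0],-q[:,1]]/-q[:,2:3]
    r=(u**2).sum(1)[:,None]; u=u*(1+c['k1']*r); return u*k[0,0]+[c['cx'],c['cy']]
E
python3 - <<'E'
from h import *
ims=[viewer.snapshot(n) for n in('scene','top')]
for n,i in zip(('scene','top'),ims): cv2.imwrite(f'pics/{n}0.png',i); c,T=camT(n); print(n,c)
print(manip.sense(),manip.pinch_z,viewer.calibration('wrist'))
E
```

```text
pics
scene {'fov_y': 43.26708405545082, 'cx': 281.3346898434494, 'cy': 210.36117593817167, 'k1': -0.0018274956629436062, 'T': array([[-0.77786864,  0.49119615, -0.39197795,  0.14273302],
       [-0.62830392, -0.59554582,  0.50055904,  0.64104486],
       [ 0.01243184,  0.63565047,  0.77187689,  0.91184496],
       [ 0.        ,  0.        ,  0.        ,  1.        ]])}
top {'fov_y': 46.67045779523686, 'cx': 285.0116794142266, 'cy': 204.96944790065226, 'k1': -0.15106059711400865, 'T': array([[ 0.00750589,  0.99386838, -0.11031458,  0.42482898],
       [-0.99992773,  0.00849584,  0.00850655,  0.10451433],
       [ 0.0093916 ,  0.11024276,  0.99386032,  1.36337278],
       [ 0.        ,  0.        ,  0.        ,  1.        ]])}
{'t': 0.1, 'q': array([-1.47852695e+00,  5.28369097e-01,  1.43381478e+00, -3.55987765e-05,
        1.18140746e+00, -1.78516222e-01]), 'qd': array([-0.00203659, -0.0018138 , -0.0016696 ,  0.00048748,  0.00015651,
       -0.00238052]), 'tau': array([-5.13406085e-04, -4.43303561e+01, -1.78586411e+01, -1.87210640e-04,
        3.87704626e-03, -1.54771999e-05]), 'tcp_pos': array([ 0.16712678, -0.60154685,  0.23042109]), 'tool_rot': array([ 9.90846979e-01,  1.34986170e-01,  2.66367155e-05, -9.99120413e-04]), 'force': array([-0.90007436,  0.07378682, -0.03186296]), 'ft_torque': array([-0.00687125, -0.00712309,  0.00283365]), 'gripper_force': 0.0, 'finger_gap': 0.9968719955965658} 0.0187 {'fov_y': 59.678172905515346, 'cx': 273.62089129523616, 'cy': 208.86915964440365, 'k1': 0.012607605654598002, 'tool_from_camera': array([[ 8.54857590e-04,  9.57639551e-01,  2.87968331e-01,
         7.28793334e-02],
       [ 9.99999517e-01, -6.78931772e-04, -7.10790867e-04,
         4.83526667e-04],
       [-4.85170597e-04,  2.87968799e-01, -9.57639669e-01,
        -1.42810884e-01],
       [ 0.00000000e+00,  0.00000000e+00,  0.00000000e+00,
         1.00000000e+00]])}
```

View pics/scene0.png

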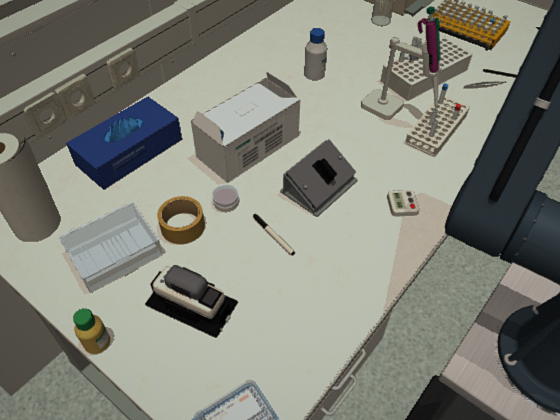

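View pics/top0.png

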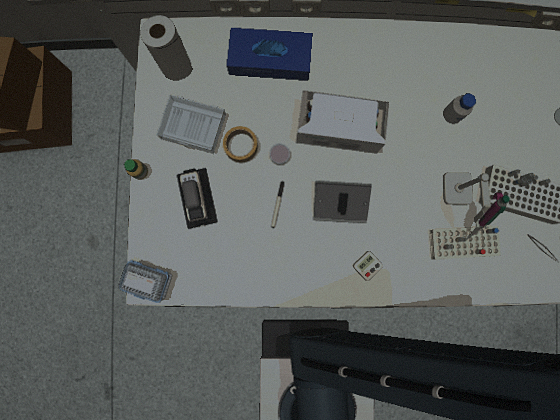

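The scene view shows the stand with covered tiles at (320,177), the dock with the meter at (192,297), the marker at (273,235), dishes at (226,197), tape at (181,220) and timer at (404,203). In the top view the stand is at (342,202), its grip at (343,203), and the dock is at (197,197).

```bash
python3 - <<'E'
from h import *
s=cv2.imread('pics/scene0.png');t=cv2.imread('pics/top0.png')
def crop(i,x,y): return cv2.resize(i[y:y+100,x:x+133],(399,300),interpolation=cv2.INTER_CUBIC)
# each tile 3x
o=np.vstack([np.hstack([crop(t,280,150),crop(t,130,150)]),np.hstack([crop(s,255,130),crop(s,130,240)])])
o=cv2.convertScaleAbs(o,alpha=1.6,beta=15)
cv2.imwrite('pics/c1.png',o)
c,T=camT('top')
print(onz(c,T,[(315,181),(371,181),(369,222),(314,221),(343,203),(178,172),(206,168),(217,222),(188,228),(367,265),(280,154),(240,144),(278,203)],0.0).round(3))
E
```

```text
[[ 0.645  0.008  0.   ]
 [ 0.647 -0.152  0.   ]
 [ 0.53  -0.145  0.   ]
 [ 0.532  0.011  0.   ]
 [ 0.583 -0.071  0.   ]
 [ 0.668  0.399  0.   ]
 [ 0.68   0.319  0.   ]
 [ 0.526  0.284  0.   ]
 [ 0.509  0.366  0.   ]
 [ 0.409 -0.138  0.   ]
 [ 0.722  0.108  0.   ]
 [ 0.751  0.223  0.   ]
 [ 0.582  0.113  0.   ]]
```

View pics/c1.png

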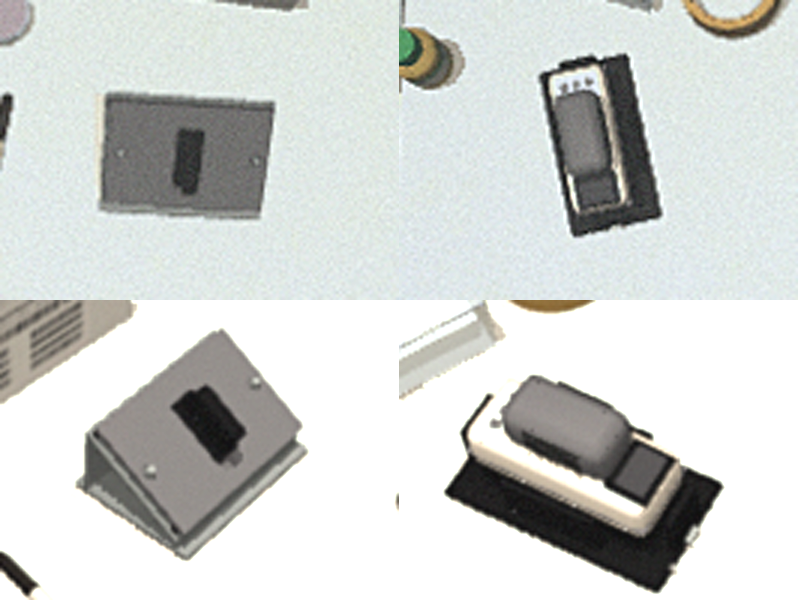

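The crops show the pin tips in the top view at about (320,201) and (365,204), and in the scene view at (305,187) and (340,158). The cover grip and the meter in its dock are both clear. Next I triangulate these points roughly.

```bash
cat >> h.py <<'E'
def go(pos,Rt,off=0):
    "print rotation (tool frame), then slide cm in the rotated tool frame, to put TCP at pos"
    s=manip.sense(); R0=R.from_quat(s['tool_rot']).as_matrix()
    print('ang',R.from_matrix(R0.T@Rt).as_rotvec().round(4),'slide(after turn)',(100*Rt.T@(pos-s['tcp_pos'])).round(2),'slide(before)',(100*R0.T@(pos-s['tcp_pos'])).round(2),'t',round(s['t'],2))
E
python3 - <<'E'
from h import *
cs,Ts=camT('scene');ct,Tt=camT('top')
def two(a,b):
    oa,va=rays(ct,Tt,[a]);ob,vb=rays(cs,Ts,[b]);return tri([(oa,va[0]),(ob,vb[0])])
P={}
for n,a,b in [('pinL',(320,201),(305.3,187)),('pinR',(365,203.7),(340,157.7)),
 ('mgrip',(130+183/3,150+130/3),(130+(570-399)/3,240+115/3)),
 ('grip',(280+188/3,150+160/3),(255+208/3,130+125/3))]:
    x,e=two(a,b);P[n]=x;print(n,x.round(4),np.round(e,4))
d=P['pinL']-P['pinR'];print('sep',np.linalg.norm(d),'yaw',np.degrees(np.arctan2(-d[0],d[1])))
E
```

```text
pinL [ 0.5817 -0.0021  0.0506] [0.0006 0.0006]
pinR [ 0.5754 -0.1254  0.0502] [0.0007 0.0007]
mgrip [0.5937 0.3419 0.0894] [0.0018 0.0018]
grip [ 0.5754 -0.0636  0.0536] [0.0007 0.0007]
sep 0.12350290424533464 yaw -2.9556593346032294
```

```bash
cat >> h.py <<'E'
def slopeR(yaw): # tool axes as columns
    B=R.from_euler('z',yaw,degrees=True).as_matrix()
    return B@np.array([[.8660254,0,.5],[0,-1,0],[.5,0,-.8660254]])
E
python3 - <<'E'
from h import *
Rt=slopeR(-3); go(np.array([.578,-.064,.051])-Rt[:,2]*.14,Rt)
E
```

```text
ang [-0.0866  0.519   0.3152] slide(after turn) [ 24.13 -55.83  20.65] slide(before) [ 47.33 -43.02   5.92] t 0.1
```

```bash
S='x'; python3 -m creep '[{"slide":[2.96,-2.69,0.37],"angular":[0,0,0],"claw":1},{"slide":[2.96,-2.69,0.37],"angular":[0,0,0],"claw":1},{"slide":[2.96,-2.69,0.37],"angular":[0,0,0],"claw":1},{"slide":[2.96,-2.69,0.37],"angular":[0,0,0],"claw":1},{"slide":[2.96,-2.69,0.37],"angular":[0,0,0],"claw":1},{"slide":[2.96,-2.69,0.37],"angular":[0,0,0],"claw":1},{"slide":[2.96,-2.69,0.37],"angular":[0,0,0],"claw":1},{"slide":[2.96,-2.69,0.37],"angular":[0,0,0],"claw":1}]'
python3 -m creep '[{"slide":[2.96,-2.69,0.37],"angular":[0,0,0],"claw":1},{"slide":[2.96,-2.69,0.37],"angular":[0,0,0],"claw":1},{"slide":[2.96,-2.69,0.37],"angular":[0,0,0],"claw":1},{"slide":[2.96,-2.69,0.37],"angular":[0,0,0],"claw":1},{"slide":[2.96,-2.69,0.37],"angular":[0,0,0],"claw":1},{"slide":[2.96,-2.69,0.37],"angular":[0,0,0],"claw":1},{"slide":[2.96,-2.69,0.37],"angular":[0,0,0],"claw":1},{"slide":[2.96,-2.69,0.37],"angular":[0,0,0],"claw":1}]'
python3 -m creep '[{"slide":[0,0,0],"angular":[-0.0173,0.104,0.063],"claw":1},{"slide":[0,0,0],"angular":[-0.0173,0.104,0.063],"claw":1},{"slide":[0,0,0],"angular":[-0.0173,0.104,0.063],"claw":1},{"slide":[0,0,0],"angular":[-0.0173,0.104,0.063],"claw":1},{"slide":[0,0,0],"angular":[-0.0173,0.104,0.063],"claw":1},{"slide":[0,0,0],"angular":[0,0,0],"claw":1},{"slide":[0,0,0],"angular":[0,0,0],"claw":1}]'
python3 - <<'E'
from h import *
Rt=slopeR(-3); go(np.array([.578,-.064,.051])-Rt[:,2]*.14,Rt)
c,T=camT('wrist'); i=viewer.snapshot('wrist'); cv2.imwrite('pics/w1.png',i); np.save('w1.npy',T)
E
```

```text
t: 0.77
tcp_pos: [0.3383, -0.3296, 0.2014]
tool_rot: [0.991, 0.135, -0.0, -0.0]
force: [0.1, -0.1, -0.6]
finger_gap: 1.0
gripper_force: 0.0
t: 1.43
tcp_pos: [0.5089, -0.0588, 0.1717]
tool_rot: [0.991, 0.135, -0.0, -0.0]
force: [0.6, 0.0, 0.2]
finger_gap: 1.0
gripper_force: 0.0
t: 2.02
tcp_pos: [0.5113, -0.055, 0.172]
tool_rot: [0.976, 0.007, 0.22, -0.003]
force: [0.3, -0.3, -0.7]
finger_gap: 1.001
gripper_force: 0.0
ang [-0.0333  0.0803  0.0583] slide(after turn) [-0.24  0.55 -0.17] slide(before) [-0.29  0.53 -0.16] t 2.02
```

View pics/w1.png

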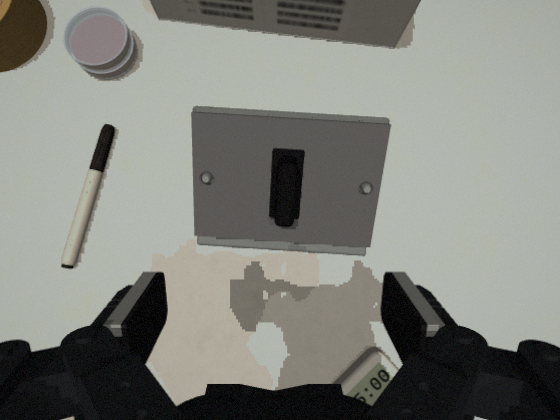

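The wrist view shows the pins at (207,178) and (366,188) and the grip at about (287,187). The marker is on the left and the timer at the bottom. I take a second view with the rotation corrected and the tool shifted up-slope.

```bash
python3 -m creep '[{"slide":[2,0,0],"angular":[-0.0333,0.0803,0.0583],"claw":1},{"slide":[3,0.5,0],"angular":[0,0,0],"claw":1},{"slide":[0,0,0],"angular":[0,0,0],"claw":1},{"slide":[0,0,0],"angular":[0,0,0],"claw":1}]'
python3 - <<'E'
from h import *
c,T=camT('wrist'); i=viewer.snapshot('wrist'); cv2.imwrite('pics/w2.png',i); np.save('w2.npy',T)
E
```

```text
t: 2.4
tcp_pos: [0.5508, -0.0596, 0.1926]
tool_rot: [0.967, -0.016, 0.255, 0.005]
force: [-0.5, -0.1, 0.2]
finger_gap: 0.999
gripper_force: 0.0
```

View pics/w2.png

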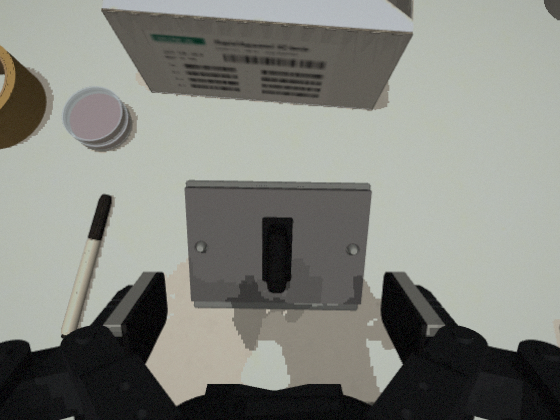

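```bash
python3 - <<'E'
from h import *
cw,_=camT('wrist');V={'w1':(cw,np.load('w1.npy')),'w2':(cw,np.load('w2.npy')),'top':camT('top'),'scene':camT('scene')}
def multi(d):
    ob=[]
    for n,p in d.items():
        o,v=rays(*V[n],[p]);ob.append((o,v[0]))
    return tri(ob)
# subpixel pin centroids: brightest blob near
for n,g in (('w1',[(207,178),(366,188)]),('w2',[(201,247),(353,250)])):
    i=cv2.cvtColor(cv2.imread(f'pics/{n}.png'),6).astype(float)
    for p in g:
        w=i[p[1]-9:p[1]+10,p[0]-9:p[0]+10]; m=np.clip(w-np.median(w)-8,0,None);m[np.hypot(*np.mgrid[-9:10,-9:10])>8]=0
        ys,xs=np.nonzero(m>12);print(n,p,xs.mean()+p[0]-9,ys.mean()+p[1]-9,len(xs))
L={}
for n,d in {'pinL':dict(w1=(207,178),w2=(201,247),top=(320,201),scene=(305.3,187)),'pinR':dict(w1=(366,188),w2=(353,250),top=(365,203.7),scene=(340,157.7)),
 'TL':dict(w1=(193,113),w2=(186,188)),'TR':dict(w1=(388,124),w2=(370,190)),'BR':dict(w1=(371,246),w2=(362,304)),'BL':dict(w1=(197,238),w2=(192,302))}.items():
    for k in ([d,dict(list(d.items())[:2])] if len(d)>2 else [d]):
        x,e=multi(k);L.setdefault(n,x);print(n,x.round(4),(np.array(e)*1e3).round(1))
E
```

```text
w1 (207, 178) 205.02857142857144 178.22857142857143 35
w1 (366, 188) 366.75757575757575 188.9090909090909 33
w2 (201, 247) 199.6 247.96666666666664 30
w2 (353, 250) 353.5 250.5 32
pinL [ 0.5821 -0.0019  0.051 ] [0.7 0.4 0.1 1.1]
pinL [ 0.5819 -0.0024  0.0548] [0.1 0.1]
pinR [ 0.5761 -0.1266  0.0492] [1.1 0.6 1.3 0.8]
pinR [ 0.575  -0.1251  0.0585] [0.1 0.1]
TL [0.6267 0.0063 0.0739] [0. 0.]
TR [ 0.6207 -0.1391  0.0726] [0.4 0.4]
BR [ 0.5321 -0.1335  0.0371] [0.2 0.2]
BL [0.538  0.0121 0.015 ] [0.7 0.7]
```

```bash
cat >> h.py <<'E'
def slopeP(S,yaw,p): # stand slope coords (up slope, y, normal) mm -> world
    B=R.from_euler('z',yaw,degrees=True).as_matrix()@np.array([[.8660254,0,-.5],[0,1,0],[.5,0,.8660254]])
    return np.array(S)+np.atleast_2d(p)/1e3@B.T
E
python3 - <<'E'
from h import *
cw,_=camT('wrist');V={'w1':(cw,np.load('w1.npy')),'w2':(cw,np.load('w2.npy')),'top':camT('top'),'scene':camT('scene')}
P=slopeP([.586,-.064,.044],-2.8,[[0,62,16],[0,-62,16],[50,73,11],[50,-73,11],[-50,-73,11],[-50,73,11],[24,7,43],[24,-7,43]])
for n in V: print(n,proj(*V[n],P).round(0).tolist())
E
```

```text
w1 [[205.0, 178.0], [367.0, 188.0], [191.0, 110.0], [391.0, 122.0], [370.0, 245.0], [194.0, 233.0], [277.0, 160.0], [298.0, 162.0]]
w2 [[199.0, 248.0], [353.0, 250.0], [184.0, 186.0], [371.0, 188.0], [360.0, 302.0], [190.0, 299.0], [267.0, 233.0], [287.0, 233.0]]
top [[320.0, 201.0], [366.0, 204.0], [318.0, 183.0], [372.0, 186.0], [367.0, 220.0], [315.0, 217.0], [342.0, 198.0], [347.0, 198.0]]
scene [[305.0, 185.0], [340.0, 155.0], [286.0, 171.0], [328.0, 137.0], [356.0, 170.0], [316.0, 206.0], [320.0, 159.0], [324.0, 155.0]]
```

The stand pose fits all four views within 2–3 px. Next I compute the grasp.

```bash
python3 - <<'E'
from h import *
Rt=slopeR(-2.8); go(slopeP([.586,-.064,.044],-2.8,[0,0,17])[0],Rt)
E
```

```text
ang [-0.0076  0.0102  0.012 ] slide(after turn) [-4.18  0.33 12.93] slide(before) [-4.05  0.37 12.97] t 2.45
```

```bash
python3 -m creep '[{"slide":[-2.0,0.2,0],"angular":[-0.0076,0.0102,0.012],"claw":0.2},{"slide":[-2.18,0.13,0.8],"angular":[0,0,0],"claw":0.2},{"slide":[0,0,3],"angular":[0,0,0],"claw":0.2},{"slide":[0,0,3],"angular":[0,0,0],"claw":0.0},{"slide":[0,0,3],"angular":[0,0,0],"claw":0.0},{"slide":[0,0,2],"angular":[0,0,0],"claw":0.0},{"slide":[0,0,1.13],"angular":[0,0,0],"claw":0.0},{"slide":[0,0,0],"angular":[0,0,0],"claw":0.0},{"slide":[0,0,0],"angular":[0,0,0],"claw":0.0}]' 40
python3 - <<'E'
from h import *
Rt=slopeR(-2.8); go(slopeP([.586,-.064,.044],-2.8,[0,0,17])[0],Rt)
cv2.imwrite('pics/w3.png',viewer.snapshot('wrist'))
E
```

```text
t: 3.2
tcp_pos: [0.5726, -0.0598, 0.0919]
tool_rot: [0.965, -0.023, 0.26, 0.001]
force: [0.1, -0.4, -0.0]
finger_gap: 0.499
gripper_force: 0.0
ang [-0.0098 -0.0025 -0.001 ] slide(after turn) [-1.22  0.36  3.13] slide(before) [-1.22  0.39  3.12] t 3.2
```

View pics/w3.png

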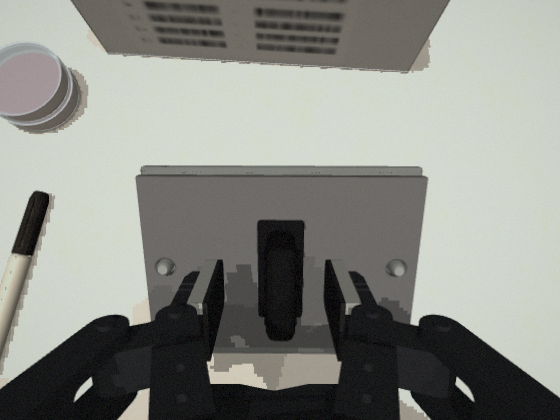

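The picture shows the half-open fingers straddling the grip, which is at (281,280), with the pins outside them at (165,267) and (397,268). The move fell short because the joint speeds are limited, so I finish it.

```bash
python3 -m creep '[{"slide":[-0.6,0.18,0],"angular":[-0.0098,-0.0025,-0.001],"claw":0.0},{"slide":[-0.62,0.18,0],"angular":[0,0,0],"claw":0.0},{"slide":[0,0,1],"angular":[0,0,0],"claw":0.0},{"slide":[0,0,1],"angular":[0,0,0],"claw":0.0},{"slide":[0,0,0.7],"angular":[0,0,0],"claw":0.0},{"slide":[0,0,0.43],"angular":[0,0,0],"claw":0.0},{"slide":[0,0,0],"angular":[0,0,0],"claw":0.0},{"slide":[0,0,0],"angular":[0,0,0],"claw":0.0}]' 40
python3 - <<'E'
from h import *
Rt=slopeR(-2.8); go(slopeP([.586,-.064,.044],-2.8,[0,0,17])[0],Rt)
E
```

```text
t: 3.92
tcp_pos: [0.5784, -0.0639, 0.0602]
tool_rot: [0.965, -0.024, 0.26, 0.007]
force: [-0.5, 0.5, 0.1]
finger_gap: 0.501
gripper_force: 0.0
ang [ 0.0009 -0.0029 -0.0003] slide(after turn) [-0.15 -0.03  0.09] slide(before) [-0.15 -0.03  0.09] t 3.92
```

Within 2 mm with no contact, so I close the fingers and then lift along the normal.

```bash
python3 -m creep '[{"slide":[-0.15,-0.03,0],"angular":[0,0,0],"claw":-1},{"slide":[0,0,0],"angular":[0,0,0],"claw":-1},{"slide":[0,0,0],"angular":[0,0,0],"claw":-1},{"slide":[0,0,0],"angular":[0,0,0],"claw":-1},{"slide":[0,0,0],"angular":[0,0,0],"claw":-1},{"slide":[0,0,0],"angular":[0,0,0],"claw":-1},{"slide":[0,0,0],"angular":[0,0,0],"claw":-1},{"slide":[0,0,0],"angular":[0,0,0],"claw":-1}]' 60
python3 -m creep '[{"slide":[0,0,-0.3],"angular":[0,0,0],"claw":-1},{"slide":[0,0,-0.5],"angular":[0,0,0],"claw":-1},{"slide":[0,0,-0.8],"angular":[0,0,0],"claw":-1},{"slide":[0,0,-1],"angular":[0,0,0],"claw":-1},{"slide":[0,0,-1],"angular":[0,0,0],"claw":-1},{"slide":[0,0,-1],"angular":[0,0,0],"claw":-1},{"slide":[0,0,-1],"angular":[0,0,0],"claw":-1},{"slide":[0,0,0],"angular":[0,0,0],"claw":-1}]'
```

```text
t: 4.58
tcp_pos: [0.5769, -0.0634, 0.0595]
tool_rot: [0.965, -0.024, 0.26, 0.007]
force: [-3.5, 0.3, 6.3]
finger_gap: 0.147
gripper_force: 59.5
t: 5.25
tcp_pos: [0.5484, -0.0621, 0.1082]
tool_rot: [0.965, -0.024, 0.26, 0.007]
force: [-0.4, -0.4, -2.4]
finger_gap: 0.151
gripper_force: 58.5
```

```bash
python3 -m creep '[{"slide":[0,0,-1.5],"angular":[0,-0.06,0],"claw":-1},{"slide":[0,0,-1.5],"angular":[0,-0.06,0],"claw":-1},{"slide":[0,0,-1],"angular":[0,-0.06,0],"claw":-1},{"slide":[0,0,-1],"angular":[0,-0.06,0],"claw":-1},{"slide":[0,0,0],"angular":[0,-0.06,0],"claw":-1},{"slide":[0,0,0],"angular":[0,-0.06,0],"claw":-1},{"slide":[0,0,0],"angular":[0,-0.06,0],"claw":-1},{"slide":[0,0,0],"angular":[0,-0.06,0],"claw":-1},{"slide":[0,0,0],"angular":[0,-0.044,0],"claw":-1},{"slide":[0,0,0],"angular":[0,0,0],"claw":-1}]'
python3 - <<'E'
from h import *
Rt=np.diag([1.,-1,-1]); go(np.array([.43,.08,.06]),Rt); print(manip.sense()['tcp_pos'])
E
```

```text
t: 6.08
tcp_pos: [0.5517, -0.0476, 0.1208]
tool_rot: [0.99, -0.014, 0.141, -0.02]
force: [0.9, -0.4, -2.3]
finger_gap: 0.154
gripper_force: 58.6
ang [-0.0407 -0.2829 -0.0271] slide(after turn) [-12.17 -12.76   6.08] slide(before) [-13.79 -12.22   2.9 ] t 6.08
[ 0.55165219 -0.04757698  0.12082752]
```

```bash
python3 -m creep '[{"slide":[-1.4,-1.3,0],"angular":[0,0,0],"claw":-1},{"slide":[-1.4,-1.3,0],"angular":[0,0,0],"claw":-1},{"slide":[-1.4,-1.3,0],"angular":[0,0,0],"claw":-1},{"slide":[-1.4,-1.3,0],"angular":[0,0,0],"claw":-1},{"slide":[-1.4,-1.3,0],"angular":[0,0,0],"claw":-1},{"slide":[-1.4,-1.3,0],"angular":[0,0,0],"claw":-1},{"slide":[-1.4,-1.3,0],"angular":[0,0,0],"claw":-1},{"slide":[-1.4,-1.3,0],"angular":[0,0,0],"claw":-1},{"slide":[-1.4,-1.3,0],"angular":[0,0,0],"claw":-1},{"slide":[0,0,0],"angular":[0,0,0],"claw":-1}]'
python3 - <<'E'
from h import *
Rt=np.diag([1.,-1,-1]); go(np.array([.43,.08,.06]),Rt); s=manip.sense();print(s['tcp_pos'],s['q'].round(2))
E
```

```text
t: 6.92
tcp_pos: [0.425, 0.0766, 0.0895]
tool_rot: [0.99, -0.013, 0.135, -0.022]
force: [-1.9, -0.2, -1.8]
finger_gap: 0.146
gripper_force: 58.8
ang [-0.0443 -0.2718 -0.0269] slide(after turn) [ 0.5  -0.34  2.95] slide(before) [-0.32 -0.21  2.99] t 6.92
[0.42504373 0.07661085 0.0895228 ] [-0.14  0.53  2.24  0.62  0.13  0.85]
```

```bash
python3 -m creep '[{"slide":[0,0,0],"angular":[-0.0044,-0.0272,-0.0027],"claw":-1},{"slide":[0,0,0],"angular":[-0.0044,-0.0272,-0.0027],"claw":-1},{"slide":[0,0,0],"angular":[-0.0044,-0.0272,-0.0027],"claw":-1},{"slide":[0,0,0],"angular":[-0.0044,-0.0272,-0.0027],"claw":-1},{"slide":[0,0,0],"angular":[-0.0044,-0.0272,-0.0027],"claw":-1},{"slide":[0,0,0],"angular":[-0.0044,-0.0272,-0.0027],"claw":-1},{"slide":[0,0,0],"angular":[-0.0044,-0.0272,-0.0027],"claw":-1},{"slide":[0,0,0],"angular":[-0.0044,-0.0272,-0.0027],"claw":-1},{"slide":[0,0,0],"angular":[-0.0044,-0.0272,-0.0027],"claw":-1},{"slide":[0,0,0],"angular":[-0.0044,-0.0272,-0.0027],"claw":-1}]'
python3 - <<'E'
from h import *
Rt=np.diag([1.,-1,-1]); go(np.array([.43,.08,.03]),Rt); s=manip.sense();print(s['tcp_pos'],s['q'].round(2))
c,T=camT('wrist'); cv2.imwrite('pics/w4.png',viewer.snapshot('wrist'))
E
```

```text
t: 7.75
tcp_pos: [0.4314, 0.0744, 0.0907]
tool_rot: [1.0, -0.001, 0.006, -0.0]
force: [-0.4, 0.5, -2.2]
finger_gap: 0.149
gripper_force: 58.8
ang [-0.0004 -0.013  -0.0026] slide(after turn) [-0.14 -0.56  6.07] slide(before) [-0.22 -0.56  6.07] t 7.75
[0.43138858 0.0743626  0.09072095] [-0.09  0.54  2.03  0.    0.56  1.48]
```

View pics/w4.png

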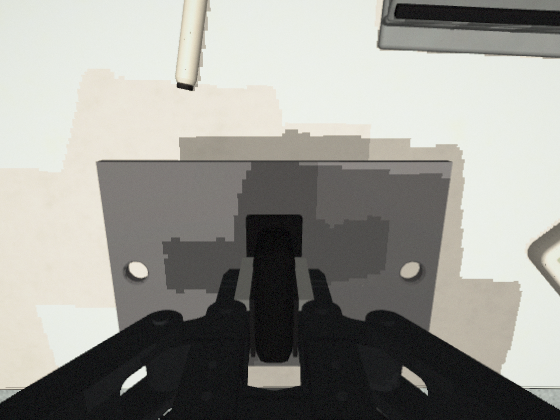

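The cover is held level, with its holes at (137,271) and (411,271), and the area below it is clear: the marker tip is at (187,88) and the table edge at row 388. I lower it.

```bash
python3 -m creep '[{"slide":[0,-0.3,1],"angular":[0,-0.013,0],"claw":-1},{"slide":[0,-0.2,1.3],"angular":[0,0,0],"claw":-1},{"slide":[0,0,1.3],"angular":[0,0,0],"claw":-1},{"slide":[0,0,1.3],"angular":[0,0,0],"claw":-1},{"slide":[0,0,1.1],"angular":[0,0,0],"claw":-1},{"slide":[0,0,0.8],"angular":[0,0,0],"claw":-1},{"slide":[0,0,0.3],"angular":[0,0,0],"claw":-1},{"slide":[0,0,0],"angular":[0,0,0],"claw":-1}]'
python3 -m creep '[{"slide":[0,0,0.2],"angular":[0,0,0],"claw":-1},{"slide":[0,0,0.2],"angular":[0,0,0],"claw":-1},{"slide":[0,0,0],"angular":[0,0,0],"claw":-1}]'
```

```text
t: 8.47
tcp_pos: [0.4306, 0.0794, 0.0189]
tool_rot: [1.0, -0.001, -0.001, 0.0]
force: [0.8, 0.1, -1.5]
finger_gap: 0.149
gripper_force: 58.8
t: 8.72
tcp_pos: [0.4314, 0.0794, 0.016]
tool_rot: [1.0, -0.001, 0.001, 0.0]
force: [0.9, -0.1, -2.4]
finger_gap: 0.152
gripper_force: 58.8
```

```bash
python3 -m creep '[{"slide":[0,0,0.2],"angular":[0,0,0],"claw":-1},{"slide":[0,0,0.2],"angular":[0,0,0],"claw":-1},{"slide":[0,0,0],"angular":[0,0,0],"claw":-1}]'
python3 -m creep '[{"slide":[0,0,0.1],"angular":[0,0,0],"claw":-1},{"slide":[0,0,0.1],"angular":[0,0,0],"claw":-1},{"slide":[0,0,0],"angular":[0,0,0],"claw":-1}]'
```

```text
t: 8.97
tcp_pos: [0.4314, 0.0794, 0.0119]
tool_rot: [1.0, -0.001, 0.0, 0.0]
force: [-0.6, 0.7, -2.3]
finger_gap: 0.155
gripper_force: 58.8
t: 9.22
tcp_pos: [0.4313, 0.0794, 0.0117]
tool_rot: [1.0, -0.001, 0.001, 0.0]
force: [-2.0, -0.9, 17.4]
finger_gap: 0.15
gripper_force: 61.6
```

```bash
python3 -m creep '[{"slide":[0,0,-0.15],"angular":[0,0,0],"claw":0.2},{"slide":[0,0,0],"angular":[0,0,0],"claw":0.2},{"slide":[0,0,0],"angular":[0,0,0],"claw":0.2},{"slide":[0,0,0],"angular":[0,0,0],"claw":0.2},{"slide":[0,0,0],"angular":[0,0,0],"claw":0.2},{"slide":[0,0,-0.5],"angular":[0,0,0],"claw":0.2},{"slide":[0,0,-1],"angular":[0,0,0],"claw":0.2},{"slide":[0,0,-2],"angular":[0,0,0],"claw":0.2},{"slide":[0,0,-2],"angular":[0,0,0],"claw":1},{"slide":[0,0,-2],"angular":[0,0,0],"claw":1}]'
python3 -m creep '[{"slide":[0,0,-3],"angular":[0,0,0],"claw":1},{"slide":[0,0,-3],"angular":[0,0,0],"claw":1},{"slide":[0,0,-3],"angular":[0,0,0],"claw":1},{"slide":[0,0,-2],"angular":[0,0,0],"claw":1},{"slide":[1,-3,-1],"angular":[0,0,-0.05],"claw":1},{"slide":[1,-3,-1],"angular":[0,0,-0.05],"claw":1},{"slide":[1,-3,-1],"angular":[0,0,-0.05],"claw":1},{"slide":[1,-3,-1],"angular":[0,0,-0.05],"claw":1},{"slide":[1,-3,0],"angular":[0,0,0],"claw":1},{"slide":[1,-3,0],"angular":[0,0,0],"claw":1}]'
python3 - <<'E'
from h import *
a=np.radians(11.5);Rt=np.array([[np.cos(a),np.sin(a),0],[np.sin(a),-np.cos(a),0],[0,0,-1]]).T.reshape(3,3).T
Rt=R.from_euler('z',a).as_matrix()@np.diag([1.,-1,-1]);go(np.array([.54,.33,.26]),Rt); s=manip.sense();print(s['tcp_pos'],s['q'].round(2))
E
```

```text
t: 10.05
tcp_pos: [0.4306, 0.0795, 0.0871]
tool_rot: [1.0, -0.001, -0.0, 0.0]
force: [-0.7, -0.4, 0.5]
finger_gap: 0.862
gripper_force: 0.0
t: 10.88
tcp_pos: [0.4701, 0.2662, 0.2372]
tool_rot: [0.995, 0.099, 0.001, 0.0]
force: [-0.4, 0.1, 0.1]
finger_gap: 0.996
gripper_force: 0.0
ang [ 0.0005 -0.0016 -0.0032] slide(after turn) [ 8.12 -4.86 -2.28] slide(before) [ 8.1  -4.88 -2.26] t 10.88
[0.47014482 0.26622524 0.23724515] [ 0.31  0.41  1.64 -0.    1.09  1.68]
```

```bash
python3 -c "
from h import *
c,T=camT('wrist'); cv2.imwrite('pics/w5.png',viewer.snapshot('wrist')); np.save('w5.npy',T)"
python3 -m creep '[{"slide":[2.7,-1.6,-0.7],"angular":[0,0,0],"claw":1},{"slide":[2.7,-1.6,-0.7],"angular":[0,0,0],"claw":1},{"slide":[2.7,-1.6,-0.7],"angular":[0,0,0],"claw":1},{"slide":[0,0,0],"angular":[0,0,0],"claw":1},{"slide":[0,0,0],"angular":[0,0,0],"claw":1}]'
python3 -c "
from h import *
c,T=camT('wrist'); i=viewer.snapshot('wrist'); cv2.imwrite('pics/w6.png',i); np.save('w6.npy',T)
j=cv2.imread('pics/w5.png'); o=cv2.resize(np.vstack([j[:280],i[60:340]]),(560,560)); cv2.imwrite('pics/c56.png',cv2.convertScaleAbs(o,alpha=1.3))"
```

```text
t: 11.35
tcp_pos: [0.5405, 0.3281, 0.2571]
tool_rot: [0.995, 0.099, 0.0, 0.0]
force: [-0.8, -0.1, -1.2]
finger_gap: 0.999
gripper_force: 0.0
```

View pics/c56.png

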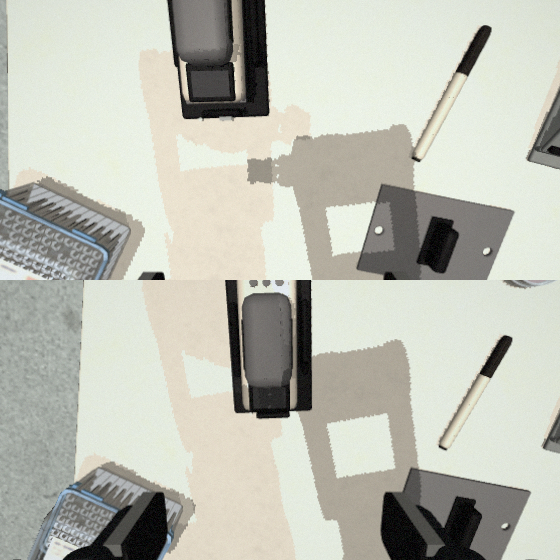

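The panels show the cover flat on the worktop, clear of the marker. The meter is upright in its dock, with its near edge at row 190 of w6. I move forward to get the whole meter in view.

```bash
python3 -m creep '[{"slide":[2.5,0,0],"angular":[0,0,0],"claw":1},{"slide":[2.5,0,0],"angular":[0,0,0],"claw":1},{"slide":[0,0,0],"angular":[0,0,0],"claw":1},{"slide":[0,0,0],"angular":[0,0,0],"claw":1}]'
python3 -c "
from h import *
c,T=camT('wrist'); i=viewer.snapshot('wrist'); cv2.imwrite('pics/w7.png',i); np.save('w7.npy',T)"
python3 -m creep '[{"slide":[2.5,0,0],"angular":[0,0,0],"claw":1},{"slide":[2.5,0,0],"angular":[0,0,0],"claw":1},{"slide":[0,0,0],"angular":[0,0,0],"claw":1},{"slide":[0,0,0],"angular":[0,0,0],"claw":1}]'
python3 -c "
from h import *
c,T=camT('wrist'); j=viewer.snapshot('wrist'); cv2.imwrite('pics/w8.png',j); np.save('w8.npy',T)
i=cv2.imread('pics/w7.png')
o=np.hstack([i[0:300,180:380],j[60:360,180:380]]);o=cv2.resize(o,(800,600),interpolation=cv2.INTER_CUBIC); cv2.imwrite('pics/c78.png',cv2.convertScaleAbs(o,alpha=1.6,beta=10))"
```

```text
t: 11.73
tcp_pos: [0.5884, 0.3361, 0.2564]
tool_rot: [0.995, 0.098, -0.001, 0.001]
force: [-0.7, -0.2, 0.5]
finger_gap: 1.001
gripper_force: 0.0
t: 12.12
tcp_pos: [0.6372, 0.3465, 0.2567]
tool_rot: [0.995, 0.098, -0.001, 0.001]
force: [-0.9, -0.4, -0.0]
finger_gap: 0.998
gripper_force: 0.0
```

View pics/c78.png

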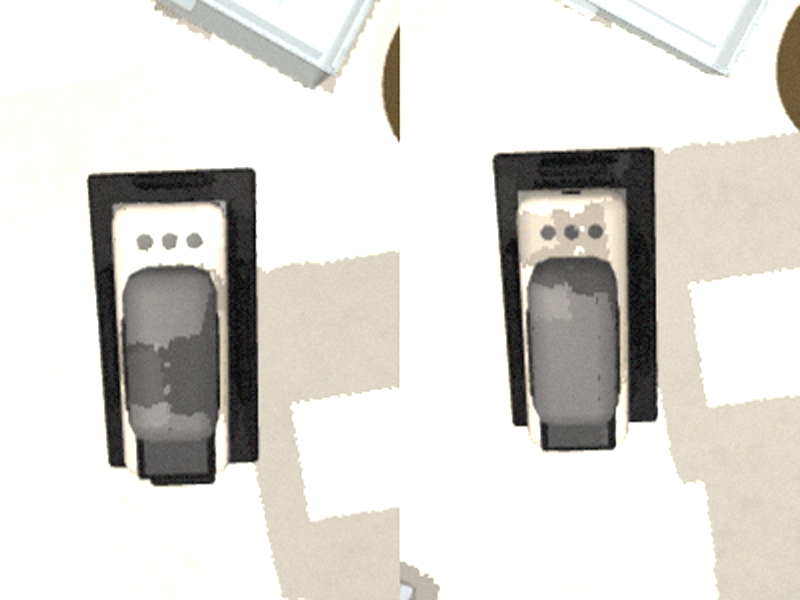

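```bash
python3 - <<'E'
from h import *
cw,_=camT('wrist');V={n:(cw,np.load(n+'.npy')) for n in('w6','w7','w8')}
def px7(x,y): return (180+x/2,y/2)
def px8(x,y): return (180+(x-400)/2,60+y/2)
pts={'TL':(px7(90,175),px8(495,154),.008),'TR':(px7(254,169),px8(654,149),.008),'BR':(px7(256,462),px8(656,419),.008),'BL':(px7(111,466),px8(515,424),.008),
'gripFar':(px7(170,266),px8(571,257),.095),'btnL':(px7(145,242),px8(547,232),.067),'btnM':(px7(170,241),px8(572,232),.067),'btnR':(px7(194,240),px8(596,231),.067),'bodyFar':(px7(170,205),px8(571,194),.06),'gripL':(px7(126,340),px8(529,330),.09),'gripR':(px7(217,340),px8(617,330),.09),'gripNear':(px7(177,440),px8(573,423),.09)}
W={}
for n,(a,b,z) in pts.items():
    o1,v1=rays(*V['w7'],[a]);o2,v2=rays(*V['w8'],[b]);x,e=tri([(o1,v1[0]),(o2,v2[0])])
    za=onz(*V['w7'],[a],z)[0];zb=onz(*V['w8'],[b],z)[0];W[n]=(za+zb)/2
    print(n,'tri',x.round(3),'onz',za.round(4),zb.round(4))
c=sum(W[k] for k in('TL','TR','BR','BL'))/4
for a,b in(('TL','BL'),('TR','BR'),('TL','TR'),('BL','BR'),('btnL','btnR')):
    d=W[a]-W[b];print(a,b,np.linalg.norm(d).round(4),np.degrees(np.arctan2(d[1],d[0])).round(1))
a=np.radians(11.2);B=np.array([[np.cos(a),np.sin(a)],[-np.sin(a),np.cos(a)]])
print('c',c)
for n in W: print(n,(1e3*B@(W[n]-c)[:2]).round(1))
E
```

```text
TL tri [0.66  0.4   0.003] onz [0.6605 0.3996 0.008 ] [0.661  0.3998 0.008 ]
TR tri [0.68  0.318 0.005] onz [0.6795 0.3188 0.008 ] [0.68   0.3182 0.008 ]
BR tri [ 0.521  0.28  -0.006] onz [0.526  0.2827 0.008 ] [0.5279 0.2823 0.008 ]
BL tri [0.505 0.363 0.001] onz [0.5075 0.3631 0.008 ] [0.5085 0.363  0.008 ]
gripFar tri [0.63  0.351 0.073] onz [0.6321 0.351  0.095 ] [0.6353 0.3523 0.095 ]
btnL tri [0.637 0.364 0.063] onz [0.6375 0.3639 0.067 ] [0.6379 0.3646 0.067 ]
btnM tri [0.64  0.353 0.066] onz [0.6401 0.3532 0.067 ] [0.6402 0.3533 0.067 ]
btnR tri [0.643 0.343 0.066] onz [0.6426 0.3429 0.067 ] [0.6428 0.3425 0.067 ]
bodyFar tri [0.655 0.357 0.05 ] onz [0.655  0.3562 0.06  ] [0.6563 0.357  0.06  ]
gripL tri [0.597 0.364 0.089] onz [0.5975 0.3636 0.09  ] [0.5974 0.3642 0.09  ]
gripR tri [0.605 0.325 0.089] onz [0.6051 0.3255 0.09  ] [0.6051 0.3256 0.09  ]
gripNear tri [0.559 0.335 0.095] onz [0.5575 0.3336 0.09  ] [0.5563 0.3361 0.09  ]
TL BL 0.1571 13.5
TR BR 0.157 13.3
TL TR 0.0834 103.2
BL BR 0.0828 103.2
btnL btnR 0.0221 103.0
c [0.59386249 0.34094667 0.008     ]
TL [77.  44.6]
TR [ 79.9 -38.7]
BR [-77.  -44.3]
BL [-79.9  38.4]
gripFar [41.1  2.8]
btnL [47.6 14.4]
btnM [47.8  3.1]
btnR [48.3 -7.8]
bodyFar [63.6  3.4]
gripL [ 8.  21.8]
gripR [  8.  -17.3]
gripNear [-37.4   1.2]
```

Dock and meter: yaw 13.3°, centre (0.594, 0.341), size about 157×83 mm. The grip is centred about 2 mm to +y and its top is near z=0.09–0.10. All of this agrees with the description. The panels show the three buttons at the far end and the display at the near end. I compute the grasp approach.

```bash
cat >> h.py <<'E'
def downR(yaw): return R.from_euler('z',yaw,degrees=True).as_matrix()@np.diag([1.,-1,-1])
E
python3 - <<'E'
from h import *
go(np.array([.5934,.3429,.068]),downR(13.3))
V=camT('top'); i=viewer.snapshot('top');s=viewer.snapshot('scene')
cv2.imwrite('pics/t2.png',i);cv2.imwrite('pics/s2.png',s)
f=lambda a,x,y:cv2.resize(a[y:y+75,x:x+100],(400,300),interpolation=cv2.INTER_CUBIC)
w=cv2.imread('pics/w5.png')
cv2.imwrite('pics/ts.png',np.hstack([f(i,295,165),f(s,270,130)]))
S=[.586,-.064,.044]
for n,(c,T) in {'top':V,'scene':camT('scene')}.items():
    print(n,proj(c,T,slopeP(S,-2.8,[[0,25,3],[0,-25,3],[13,38,2],[13,-38,2],[13,12,2],[13,-12,2]])).round(1).tolist())
E
```

```text
ang [ 0.0007  0.0028 -0.0349] slide(after turn) [-4.27 -0.63 18.88] slide(before) [-4.24 -0.5  18.89] t 12.17
top [[333.4, 200.0], [351.6, 201.1], [329.1, 195.2], [356.8, 196.8], [338.6, 195.8], [347.4, 196.3]]
scene [[313.5, 177.8], [327.5, 166.0], [305.9, 176.7], [327.2, 158.7], [313.3, 170.4], [320.1, 164.8]]
```

View pics/ts.png

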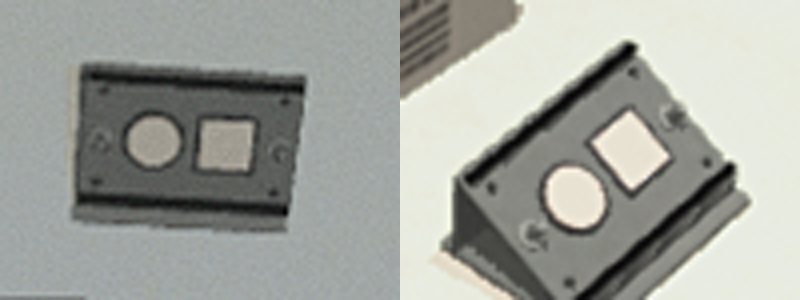

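The round tile is the left one (+y), at top pixel (333.5,199.8). The prediction was (333.4,200.0), so the stand pose is confirmed. Now I descend on the meter.

```bash
python3 -m creep '[{"slide":[-2.1,-0.3,1],"angular":[0,0,-0.035],"claw":1},{"slide":[-2.1,-0.3,2],"angular":[0,0,0],"claw":1},{"slide":[0,0,3],"angular":[0,0,0],"claw":1},{"slide":[0,0,3],"angular":[0,0,0],"claw":1},{"slide":[0,0,3],"angular":[0,0,0],"claw":1},{"slide":[0,0,2],"angular":[0,0,0],"claw":1},{"slide":[0,0,0],"angular":[0,0,0],"claw":1},{"slide":[0,0,0],"angular":[0,0,0],"claw":1}]'
python3 -c "
from h import *
go(np.array([.5934,.3429,.068]),downR(13.3))"
```

```text
t: 12.93
tcp_pos: [0.5943, 0.3438, 0.1167]
tool_rot: [0.993, 0.116, -0.001, 0.001]
force: [0.8, -0.9, -0.2]
finger_gap: 1.0
gripper_force: 0.0
ang [0.0009 0.0029 0.0007] slide(after turn) [-0.11  0.07  4.87] slide(before) [-0.09  0.06  4.87] t 12.93
```

```bash
python3 -m creep '[{"slide":[-0.1,0.06,1],"angular":[0.0009,0.0029,0],"claw":1},{"slide":[0,0,1.5],"angular":[0,0,0],"claw":1},{"slide":[0,0,1.3],"angular":[0,0,0],"claw":1},{"slide":[0,0,0.8],"angular":[0,0,0],"claw":1},{"slide":[0,0,0.27],"angular":[0,0,0],"claw":1},{"slide":[0,0,0],"angular":[0,0,0],"claw":0.3},{"slide":[0,0,0],"angular":[0,0,0],"claw":0.1},{"slide":[0,0,0],"angular":[0,0,0],"claw":0.1},{"slide":[0,0,0],"angular":[0,0,0],"claw":0.1}]' 40
python3 -m creep '[{"slide":[0,0,0],"angular":[0,0,0],"claw":-0.2},{"slide":[0,0,0],"angular":[0,0,0],"claw":-0.5},{"slide":[0,0,0],"angular":[0,0,0],"claw":-1},{"slide":[0,0,0],"angular":[0,0,0],"claw":-1},{"slide":[0,0,0],"angular":[0,0,0],"claw":-1}]' 40
python3 -c "
from h import *
go(np.array([.5934,.3429,.068]),downR(13.3))"
```

```text
t: 13.68
tcp_pos: [0.5958, 0.3435, 0.0694]
tool_rot: [0.993, 0.116, 0.002, -0.001]
force: [-0.3, -0.0, 0.6]
finger_gap: 0.552
gripper_force: 0.0
t: 14.1
tcp_pos: [0.5957, 0.3438, 0.0696]
tool_rot: [0.993, 0.116, 0.002, -0.001]
force: [-0.1, 0.7, 5.1]
finger_gap: 0.464
gripper_force: 41.4
ang [-0.0008 -0.0049  0.0003] slide(after turn) [-0.25  0.03  0.16] slide(before) [-0.25  0.03  0.16] t 14.1
```

```bash
python3 -m creep '[{"slide":[0,0,0],"angular":[0,0,0],"claw":-1},{"slide":[0,0,0],"angular":[0,0,0],"claw":-1},{"slide":[0,0,0],"angular":[0,0,0],"claw":-1}]' 90
python3 -c "
from h import *
s=manip.sense();print(s['tcp_pos'],s['tool_rot'],s['force']); np.save('dockpose.npy',np.r_[s['tcp_pos'],s['tool_rot']])"
python3 -m creep '[{"slide":[0,0,-0.3],"angular":[0,0,0],"claw":-1},{"slide":[0,0,-0.6],"angular":[0,0,0],"claw":-1},{"slide":[0,0,-1],"angular":[0,0,0],"claw":-1},{"slide":[0,0,-1.5],"angular":[0,0,0],"claw":-1},{"slide":[0,0,-2],"angular":[0,0,0],"claw":-1},{"slide":[0,0,-2],"angular":[0,0,0],"claw":-1},{"slide":[0,0,-2],"angular":[0,0,0],"claw":-1},{"slide":[0,0,-2],"angular":[0,0,0],"claw":-1},{"slide":[0,0,-2],"angular":[0,0,0],"claw":-1},{"slide":[0,0,0],"angular":[0,0,0],"claw":-1}]'
python3 - <<'E'
from h import *
c,T=camT('scene');s=manip.sense();i=viewer.snapshot('scene');cv2.imwrite('pics/s3.png',i)
Rt=R.from_quat(s['tool_rot']).as_matrix();o=np.array(s['tcp_pos'])
P=[o+Rt@np.array([x,0,z]) for x,z in((0,.0596),(.005,.0596),(-.005,.0596),(0,.02))]
p=proj(c,T,P).round(1);print(p.tolist(),s['force'])
x,y=p[0].astype(int); x0,y0=x-50,y-45
cv2.imwrite('pics/nose.png',cv2.convertScaleAbs(cv2.resize(i[y0:y0+75,x0:x0+100],(800,600),interpolation=cv2.INTER_CUBIC),alpha=1.4)); print(x0,y0)
E
```

```text
t: 14.35
tcp_pos: [0.5958, 0.3438, 0.0698]
tool_rot: [0.993, 0.116, 0.002, -0.001]
force: [-1.5, 1.9, 6.9]
finger_gap: 0.453
gripper_force: 91.7
[0.59577577 0.34381229 0.06975534] [ 9.93243829e-01  1.16017345e-01  2.48149460e-03 -7.16273123e-04] [-1.49325093  1.94934852  6.93402484]
t: 15.18
tcp_pos: [0.5971, 0.3439, 0.2075]
tool_rot: [0.993, 0.116, 0.006, -0.001]
force: [1.9, 0.7, -3.0]
finger_gap: 0.451
gripper_force: 91.2
[[179.2, 259.6], [176.7, 258.6], [181.6, 260.7], [176.2, 246.4]] [ 1.88319066  0.74485361 -3.03841339]
129 214
```

View pics/nose.png

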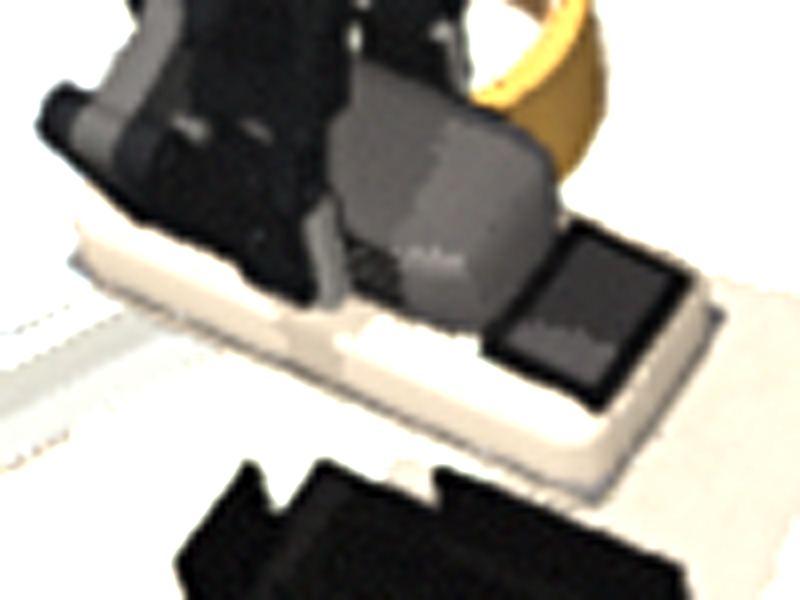

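That was my eleventh picture, and the brief allows at most ten. I will note this at the end and view no more; from here I use numeric measurements only. The crop shows the meter held level above the dock, with the nose hidden under its body. To find which way the nose is offset, I roll the meter 40° toward the scene camera and read intensity profiles along the meter's axis.

```bash
python3 -m creep '[{"slide":[0,0,-1],"angular":[0.07,0,0],"claw":-1},{"slide":[0,0,-1],"angular":[0.07,0,0],"claw":-1},{"slide":[0,0,0],"angular":[0.07,0,0],"claw":-1},{"slide":[0,0,0],"angular":[0.07,0,0],"claw":-1},{"slide":[0,0,0],"angular":[0.07,0,0],"claw":-1},{"slide":[0,0,0],"angular":[0.07,0,0],"claw":-1},{"slide":[0,0,0],"angular":[0.07,0,0],"claw":-1},{"slide":[0,0,0],"angular":[0.07,0,0],"claw":-1},{"slide":[0,0,0],"angular":[0.07,0,0],"claw":-1},{"slide":[0,0,0],"angular":[0.07,0,0],"claw":-1}]'
python3 -m creep '[{"slide":[0,0,0],"angular":[0,0,0],"claw":-1},{"slide":[0,0,0],"angular":[0,0,0],"claw":-1}]'
python3 - <<'E'
from h import *
c,T=camT('scene');s=manip.sense();i=viewer.snapshot('scene');cv2.imwrite('pics/s4.png',i)
g=cv2.cvtColor(i,6).astype(np.float32)
Rt=R.from_quat(s['tool_rot']).as_matrix();o=np.array(s['tcp_pos']);print(s['q'].round(2))
np.set_printoptions(linewidth=200)
xs=np.arange(-90,91,4);print(xs)
# tool y = -meter-left ; camera side is -y tool
for y,h in((-26,45),(-26,38),(-26,28),(0,15),(0,11),(0,7),(0,3),(-8,11),(-8,6)):
    p=proj(c,T,[o+Rt@np.array([x,y,59.7-h])/1e3 for x in xs]).astype(np.float32)
    print(y,h,cv2.remap(g,p[:,0],p[:,1],1).ravel().astype(int))
E
```

```text
t: 16.07
tcp_pos: [0.5942, 0.3413, 0.2202]
tool_rot: [0.933, 0.109, -0.039, -0.341]
force: [-0.1, -0.3, -5.4]
finger_gap: 0.45
gripper_force: 92.1
t: 16.23
tcp_pos: [0.5943, 0.3409, 0.2198]
tool_rot: [0.934, 0.108, -0.04, -0.339]
force: [0.2, 0.0, -4.5]
finger_gap: 0.452
gripper_force: 92.4
[0.07 0.66 1.42 0.72 1.28 1.12]
[-90 -86 -82 -78 -74 -70 -66 -62 -58 -54 -50 -46 -42 -38 -34 -30 -26 -22 -18 -14 -10  -6  -2   2   6  10  14  18  22  26  30  34  38  42  46  50  54  58  62  66  70  74  78  82  86  90]
-26 45 [138 137 103  91 129 150 216 230 235 235 234 235 235 235 235 235 235 235 235 235 235 235 235 235 235 235 235 235 234 235 235 234 234 234 235 234 233 215 228 229 222 203 204 206 210 226]
-26 38 [140 141 123 116  77 138 221 231 235 235 235 235 235 236 235 235 236 234 235 235 234 235 235 235 235 235 234 233 234 233 233 233 233 233 233 233 234 215 221 208 228 228 228 217 205 206]
-26 28 [139 139 141 140 160 130 208 229 232 233 233 232 232 232 233 233 233 233 233 233 233 231 231 231 230 230 230 230 230 230 231 229 229 229 227 227 224 208 230 229 228 228 225 209 220 228]
0 15 [212 1
[... 433 characters left out ...]
90 224 231 142   5   5   7  11  10   9   2 213 239 238 240 201 172 175 169 153 155 146 209 195 208 231 229 229 229 223 218 227]
0 3 [116   8   9   7   8   7   8   7   7   7   8   7   5   5   2  44 231 234  65  57  28  22  16  18  87 243 237 237 237 240 198 174 175 170 153 156 159 209 193 209 230 227 221 220 228 228]
-8 11 [118 112 131 125 121 137 137 127 124 123 157 196 195 210 226 231 134   3   4   5   8   9   8   1 208 240 238 239 186 173 175 163 153 156 168 210 186 226 230 229 229 228 221 217 228 228]
-8 6 [ 17  10   8   9   9   8   9  10   9  10   8   5   4   2  41 232 234  70  78  38  29  20  27 121 242 237 237 237 239 197 173 175 170 153 155 164 209 203 214 229 225 220 224 228 226 216]
```

The nose reads as a dark run centred at tool x ≈ −7 mm. The two candidates were −8 and +2, so the meter's +x is the far end. I plan the transfer and hover.

```bash
cat >> h.py <<'E'
DP=np.load('dockpose.npy'); Rm=downR(13.3).T@R.from_quat(DP[3:]).as_matrix()
NOSE=np.array([-.0073,0,.0597])
def press(h,yaw=-2.8):
    Rt=slopeR(yaw)@Rm; n=slopeP([.586,-.064,.044],-2.8,[0,25,h])[0]; return n-slopeR(yaw)@NOSE,Rt
E
python3 - <<'E'
from h import *
p,Rt=press(60); print(p); go(p,Rt)
E
```

```text
[ 0.53375713 -0.03641502  0.15131324]
ang [-0.7506  0.601   0.0797] slide(after turn) [-7.17 38.08  3.85] slide(before) [-14.61  31.6  -17.43] t 16.28
```

```bash
python3 -m creep '[{"slide":[0,0,0],"angular":[-0.0626,0.0501,0.0066],"claw":-1},{"slide":[0,0,0],"angular":[-0.0626,0.0501,0.0066],"claw":-1},{"slide":[0,0,0],"angular":[-0.0626,0.0501,0.0066],"claw":-1},{"slide":[0,0,0],"angular":[-0.0626,0.0501,0.0066],"claw":-1},{"slide":[0,0,0],"angular":[-0.0626,0.0501,0.0066],"claw":-1},{"slide":[0,0,0],"angular":[-0.0626,0.0501,0.0066],"claw":-1},{"slide":[0,0,0],"angular":[-0.0626,0.0501,0.0066],"claw":-1},{"slide":[0,0,0],"angular":[-0.0626,0.0501,0.0066],"claw":-1},{"slide":[0,0,0],"angular":[-0.0626,0.0501,0.0066],"claw":-1},{"slide":[0,0,0],"angular":[-0.0626,0.0501,0.0066],"claw":-1}]'
python3 -m creep '[{"slide":[0,0,0],"angular":[-0.0626,0.0501,0.0066],"claw":-1},{"slide":[0,0,0],"angular":[-0.0626,0.0501,0.0066],"claw":-1},{"slide":[0,2,0],"angular":[0,0,0],"claw":-1},{"slide":[0,2.5,0],"angular":[0,0,0],"claw":-1},{"slide":[0,2.5,0],"angular":[0,0,0],"claw":-1},{"slide":[0,2.5,0],"angular":[0,0,0],"claw":-1},{"slide":[0,2.5,0],"angular":[0,0,0],"claw":-1},{"slide":[0,2.5,0],"angular":[0,0,0],"claw":-1},{"slide":[0,2.5,0],"angular":[0,0,0],"claw":-1},{"slide":[0,0,0],"angular":[0,0,0],"claw":-1}]'
python3 - <<'E'
from h import *
p,Rt=press(60); go(p,Rt); print(manip.sense()['q'].round(2))
E
```

```text
t: 17.12
tcp_pos: [0.5931, 0.3436, 0.2234]
tool_rot: [0.975, -0.001, 0.215, -0.054]
force: [-0.4, -0.9, -5.9]
finger_gap: 0.454
gripper_force: 92.2
t: 17.95
tcp_pos: [0.5852, 0.1696, 0.2201]
tool_rot: [0.967, -0.024, 0.256, 0.002]
force: [-0.2, 0.3, -5.2]
finger_gap: 0.453
gripper_force: 93.3
ang [-0.0082  0.012  -0.0031] slide(after turn) [-7.05 20.83  3.83] slide(before) [-6.94 20.88  3.75] t 17.95
[ 0.14  0.4   1.86 -0.23  0.38  1.95]
```

```bash
python3 -m creep '[{"slide":[0,2,0],"angular":[-0.0041,0.006,-0.0015],"claw":-1},{"slide":[0,2,0],"angular":[-0.0041,0.006,-0.0015],"claw":-1},{"slide":[0,2,0],"angular":[0,0,0],"claw":-1},{"slide":[0,2,0],"angular":[0,0,0],"claw":-1},{"slide":[0,2,0],"angular":[0,0,0],"claw":-1},{"slide":[0,2,0],"angular":[0,0,0],"claw":-1},{"slide":[0,2,0],"angular":[0,0,0],"claw":-1},{"slide":[0,2,0],"angular":[0,0,0],"claw":-1},{"slide":[-0.5,2,0],"angular":[0,0,0],"claw":-1},{"slide":[-1,2,0],"angular":[0,0,0],"claw":-1}]'
python3 -m creep '[{"slide":[-1,0.8,0.3],"angular":[0,0,0],"claw":-1},{"slide":[-1,0,0.5],"angular":[0,0,0],"claw":-1},{"slide":[-1,0,0.7],"angular":[0,0,0],"claw":-1},{"slide":[-1,0,0.8],"angular":[0,0,0],"claw":-1},{"slide":[-1,0,0.8],"angular":[0,0,0],"claw":-1},{"slide":[-0.5,0,0.7],"angular":[0,0,0],"claw":-1},{"slide":[0,0,0],"angular":[0,0,0],"claw":-1},{"slide":[0,0,0],"angular":[0,0,0],"claw":-1}]'
python3 - <<'E'
from h import *
p,Rt=press(60); go(p,Rt); print(manip.sense()['q'].round(2))
E
```

```text
t: 18.78
tcp_pos: [0.5674, -0.0265, 0.2141]
tool_rot: [0.964, -0.02, 0.265, 0.005]
force: [-0.2, -0.2, -5.9]
finger_gap: 0.452
gripper_force: 93.5
t: 19.45
tcp_pos: [0.539, -0.0324, 0.1542]
tool_rot: [0.964, -0.021, 0.264, 0.004]
force: [-0.1, -0.2, -5.2]
finger_gap: 0.455
gripper_force: 93.5
ang [-0.0048 -0.0062  0.0037] slide(after turn) [-0.58  0.43 -0.01] slide(before) [-0.58  0.42 -0.02] t 19.45
[-0.36  0.46  2.12  1.27  0.17  0.03]
```

```bash
python3 -m creep '[{"slide":[-0.3,0.2,0],"angular":[-0.0024,-0.003,0.0018],"claw":-1},{"slide":[-0.28,0.23,0],"angular":[-0.0024,-0.003,0.0018],"claw":-1},{"slide":[0,0,0.7],"angular":[0,0,0],"claw":-1},{"slide":[0,0,0.8],"angular":[0,0,0],"claw":-1},{"slide":[0,0,0.8],"angular":[0,0,0],"claw":-1},{"slide":[0,0,0.8],"angular":[0,0,0],"claw":-1},{"slide":[0,0,0.8],"angular":[0,0,0],"claw":-1},{"slide":[0,0,0.5],"angular":[0,0,0],"claw":-1},{"slide":[0,0,0],"angular":[0,0,0],"claw":-1},{"slide":[0,0,0],"angular":[0,0,0],"claw":-1}]'
python3 - <<'E'
from h import *
p,Rt=press(5); go(p,Rt);s=manip.sense(); print(s['q'].round(2),s['ft_torque'],'n-force',s['force']@-Rt[:,2],'tool torque',Rt.T@s['ft_torque'])
E
```

```text
t: 20.28
tcp_pos: [0.5557, -0.0389, 0.1131]
tool_rot: [0.965, -0.024, 0.261, 0.007]
force: [-0.6, 0.0, -5.3]
finger_gap: 0.45
gripper_force: 93.5
ang [ 0.002   0.0002 -0.0003] slide(after turn) [-0.01 -0.14  1.09] slide(before) [-0.01 -0.14  1.09] t 20.28
[-0.35  0.57  2.1   1.81  0.15 -0.51] [ 0.00100748  0.72121118 -0.03921686] n-force -4.298095220270501 tool torque [-0.04902463 -0.72040607  0.01721109]
```

```bash
cat > f.py <<'E'
from h import *
p,Rt=press(5); s=manip.sense(); R0=R.from_quat(s['tool_rot']).as_matrix()
print('t',round(s['t'],2),'n',round(float(s['force']@-R0[:,2]),2),'lat',(R0.T@s['force'])[:2].round(1),'tq',(R0.T@s['ft_torque']).round(3),'dev',(1e3*Rt.T@(s['tcp_pos']-p)).round(2),'ang',R.from_matrix(Rt.T@R0).as_rotvec().round(4))
E
python3 -m creep '[{"slide":[0,-0.14,0],"angular":[0.002,0,0],"claw":-1},{"slide":[0,0,0.3],"angular":[0,0,0],"claw":-1},{"slide":[0,0,0.3],"angular":[0,0,0],"claw":-1},{"slide":[0,0,0.2],"angular":[0,0,0],"claw":-1},{"slide":[0,0,0],"angular":[0,0,0],"claw":-1},{"slide":[0,0,0],"angular":[0,0,0],"claw":-1}]'
python3 f.py
python3 -m creep '[{"slide":[0,0,0.1],"angular":[0,0,0],"claw":-1},{"slide":[0,0,0],"angular":[0,0,0],"claw":-1},{"slide":[0,0,0],"angular":[0,0,0],"claw":-1}]' >/dev/null; python3 f.py
```

```text
t: 20.78
tcp_pos: [0.5596, -0.0373, 0.1063]
tool_rot: [0.965, -0.023, 0.261, 0.006]
force: [0.1, 0.6, -5.3]
finger_gap: 0.453
gripper_force: 93.5
t 20.78 n -4.62 lat [-2.6 -0.6] tq [-0.004 -0.697  0.049] dev [-0.13 -0.33 -3.05] ang [ 0.0007 -0.0001  0.0001]
t 21.03 n -4.14 lat [-1.9 -0.5] tq [-0.023 -0.706  0.03 ] dev [-0.2  -0.31 -1.9 ] ang [ 0.0008 -0.0003  0.0002]
```

```bash
python3 -m creep '[{"slide":[0,0,0.1],"angular":[0,0,0],"claw":-1},{"slide":[0,0,0],"angular":[0,0,0],"claw":-1}]' >/dev/null; python3 f.py;  python3 -m creep '[{"slide":[0,0,0.1],"angular":[0,0,0],"claw":-1},{"slide":[0,0,0],"angular":[0,0,0],"claw":-1}]' >/dev/null; python3 f.py
```

```text
t 21.2 n -4.29 lat [-2.7 -0.8] tq [-0.049 -0.668 -0.027] dev [-0.19 -0.33 -0.76] ang [ 0.0009 -0.0003  0.0002]
t 21.37 n -4.24 lat [-3.1  0. ] tq [-0.02  -0.753 -0.01 ] dev [-0.22 -0.32  0.33] ang [ 0.0009 -0.0004  0.0002]
```

```bash
python3 -m creep '[{"slide":[0,0,0.08],"angular":[0,0,0],"claw":-1},{"slide":[0,0,0],"angular":[0,0,0],"claw":-1}]' >/dev/null; python3 f.py
```

```text
t 21.53 n -4.94 lat [-2.8 -0.4] tq [-0.043 -0.747  0.074] dev [-0.23 -0.32  1.05] ang [ 0.0009 -0.0004  0.0002]
```

```bash
python3 -m creep '[{"slide":[0,0,0.08],"angular":[0,0,0],"claw":-1},{"slide":[0,0,0],"angular":[0,0,0],"claw":-1}]' >/dev/null; python3 f.py
```

```text
t 21.7 n 1.15 lat [-2.6 -0.3] tq [-0.013 -0.676  0.003] dev [-0.24 -0.4   1.58] ang [ 0.0008 -0.0002  0.0002]
```

```bash
python3 -m creep '[{"slide":[0,0,0.08],"angular":[0,0,0],"claw":-1},{"slide":[0,0,0],"angular":[0,0,0],"claw":-1}]' >/dev/null; python3 f.py
```

```text
t 21.87 n 3.95 lat [-1.6  0.6] tq [-0.067 -0.668 -0.004] dev [-0.27 -0.37  2.25] ang [ 0.0008 -0.0001  0.0002]
```

```bash
python3 -m creep '[{"slide":[0,0,0.08],"angular":[0,0,0],"claw":-1},{"slide":[0,0,0],"angular":[0,0,0],"claw":-1}]' >/dev/null; python3 f.py
```

```text
t 22.03 n 6.37 lat [-3.   0.6] tq [-0.133 -0.713 -0.042] dev [-0.26 -0.38  2.98] ang [ 0.0008 -0.0001  0.0002]
```

```bash
python3 -m creep '[{"slide":[0,0,0.07],"angular":[0,0,0],"claw":-1},{"slide":[0,0,0],"angular":[0,0,0],"claw":-1},{"slide":[0,0,0],"angular":[0,0,0],"claw":-1}]' >/dev/null; python3 f.py; python3 -m creep '[{"slide":[0,0,0],"angular":[0,0,0],"claw":-1}]' >/dev/null; python3 f.py
```

```text
t 22.28 n 9.17 lat [-1.9 -0.4] tq [-0.076 -0.619  0.014] dev [-0.25 -0.4   3.43] ang [0.0007 0.0001 0.0002]
t 22.37 n 8.69 lat [-2.2  0.8] tq [-0.08  -0.602  0.009] dev [-0.24 -0.39  3.42] ang [0.0007 0.0001 0.0002]
```

```bash
H='hold'; python3 -m creep '[{"slide":[0,0,0.02],"angular":[0,0,0],"claw":-1},{"slide":[0,0,0],"angular":[0,0,0],"claw":-1},{"slide":[0,0,0],"angular":[0,0,0],"claw":-1},{"slide":[0,0,0],"angular":[0,0,0],"claw":-1},{"slide":[0,0,0],"angular":[0,0,0],"claw":-1},{"slide":[0,0,0],"angular":[0,0,0],"claw":-1},{"slide":[0,0,0],"angular":[0,0,0],"claw":-1},{"slide":[0,0,0],"angular":[0,0,0],"claw":-1},{"slide":[0,0,0],"angular":[0,0,0],"claw":-1},{"slide":[0,0,0],"angular":[0,0,0],"claw":-1}]' >/dev/null; python3 f.py
python3 -m creep '[{"slide":[0,0,0],"angular":[0,0,0],"claw":-1},{"slide":[0,0,0],"angular":[0,0,0],"claw":-1},{"slide":[0,0,0],"angular":[0,0,0],"claw":-1},{"slide":[0,0,0],"angular":[0,0,0],"claw":-1},{"slide":[0,0,0],"angular":[0,0,0],"claw":-1},{"slide":[0,0,0],"angular":[0,0,0],"claw":-1},{"slide":[0,0,0],"angular":[0,0,0],"claw":-1},{"slide":[0,0,0],"angular":[0,0,0],"claw":-1},{"slide":[0,0,0],"angular":[0,0,0],"claw":-1},{"slide":[0,0,0],"angular":[0,0,0],"claw":-1}]' >/dev/null; python3 f.py
python3 - <<'E'
from h import *
# check the meter's place on the stand from the scene camera: body profile along tool x, as before
c,T=camT('scene');s=manip.sense();i=viewer.snapshot('scene');cv2.imwrite('pics/s5.png',i);g=cv2.cvtColor(i,6).astype(np.float32)
Rt=R.from_quat(s['tool_rot']).as_matrix();o=np.array(s['tcp_pos']);np.set_printoptions(linewidth=200)
xs=np.arange(-90,91,4)
for y,h in((-26,38),(-26,28)):
    p=proj(c,T,[o+Rt@np.array([x,y,59.7-h])/1e3 for x in xs]).astype(np.float32);print(y,h,cv2.remap(g,p[:,0],p[:,1],1).ravel().astype(int))
E
python3 -m creep '[{"slide":[0,0,0],"angular":[0,0,0],"claw":-1},{"slide":[0,0,0],"angular":[0,0,0],"claw":-1},{"slide":[0,0,0],"angular":[0,0,0],"claw":-1},{"slide":[0,0,0],"angular":[0,0,0],"claw":-1},{"slide":[0,0,0],"angular":[0,0,0],"claw":-1},{"slide":[0,0,0],"angular":[0,0,0],"claw":-1},{"slide":[0,0,0],"angular":[0,0,0],"claw":-1},{"slide":[0,0,0],"angular":[0,0,0],"claw":-1},{"slide":[0,0,0],"angular":[0,0,0],"claw":-1},{"slide":[0,0,0],"angular":[0,0,0],"claw":-1}]' >/dev/null; python3 f.py
```

```text
t 23.2 n 9.88 lat [-1.1 -0.6] tq [-0.068 -0.626  0.024] dev [-0.25 -0.39  3.57] ang [0.0006 0.0001 0.0002]
t 24.03 n 9.39 lat [-1.7  0.9] tq [-0.098 -0.656  0.   ] dev [-0.24 -0.39  3.54] ang [0.0006 0.0002 0.0002]
-26 38 [141 127 128 128 115  66  84 111 119 125 134 118 117 118 117 118 118 117 118 118 119 132 134 134 135 134 135 133 131 132 131 132 131 130 129 130 131 127 189 228 226 227 226 225 230 130]
-26 28 [126 127 126 128  92  64  73  95 108 106  96  94  97 104 102  91 108 106 108 104 112 107 104  99 102 110 101 100 105 105 102  96 101 103 106 108 106 170 224 227 227 226 226 226 230 158]
t 24.92 n 9.77 lat [-2.5 -0.3] tq [-0.092 -0.66  -0.041] dev [-0.22 -0.41  3.54] ang [0.0007 0.0002 0.0002]
```

The push held at about 14 N, steady for 2.5 s with under 0.1 mm drift. I retract along the normal.

```bash
python3 -m creep '[{"slide":[0,0,-0.2],"angular":[0,0,0],"claw":-1},{"slide":[0,0,-0.4],"angular":[0,0,0],"claw":-1},{"slide":[0,0,-0.8],"angular":[0,0,0],"claw":-1},{"slide":[0,0,-0.8],"angular":[0,0,0],"claw":-1},{"slide":[0,0,-0.8],"angular":[0,0,0],"claw":-1},{"slide":[0,0,-0.8],"angular":[0,0,0],"claw":-1},{"slide":[0,0,-0.8],"angular":[0,0,0],"claw":-1},{"slide":[0.3,0,-0.8],"angular":[0,0,0],"claw":-1},{"slide":[1,0,-0.8],"angular":[0,0,0],"claw":-1},{"slide":[1,0,-0.8],"angular":[0,0,0],"claw":-1}]'
python3 -m creep '[{"slide":[1.5,0,0],"angular":[0,0,0],"claw":-1},{"slide":[1.5,0,0],"angular":[0,0,0],"claw":-1},{"slide":[1.5,-0.5,0],"angular":[0,0,0],"claw":-1},{"slide":[1,-1,0],"angular":[0,0,0],"claw":-1},{"slide":[0.5,-2,0],"angular":[0,0,0],"claw":-1},{"slide":[0.5,-2,0],"angular":[0,0,0],"claw":-1},{"slide":[0,-2,0],"angular":[0,0,0],"claw":-1},{"slide":[0,-2,0],"angular":[0,0,0],"claw":-1},{"slide":[0,-2,0],"angular":[0,0,0],"claw":-1},{"slide":[0,-2,0],"angular":[0,0,0],"claw":-1}]'
python3 -c "
from h import *
go(DP[:3]+[0,0,.12],R.from_quat(DP[3:]).as_matrix());s=manip.sense();print(s['q'].round(2))"
```

```text
t: 25.75
tcp_pos: [0.5453, -0.0354, 0.166]
tool_rot: [0.965, -0.023, 0.26, 0.003]
force: [0.7, 1.1, -4.7]
finger_gap: 0.453
gripper_force: 93.5
t: 26.58
tcp_pos: [0.6068, 0.0969, 0.1982]
tool_rot: [0.966, -0.023, 0.258, 0.005]
force: [0.1, 0.6, -4.9]
finger_gap: 0.451
gripper_force: 93.6
ang [ 0.0719 -0.5148 -0.2736] slide(after turn) [  4.61 -24.28   0.89] slide(before) [ -2.42 -24.61  -0.34] t 26.58
[-0.02  0.44  1.89 -0.04  0.29  1.64]
```

```bash
python3 -m creep '[{"slide":[-0.25,-2.45,0],"angular":[0,0,0],"claw":-1},{"slide":[-0.25,-2.45,0],"angular":[0,0,0],"claw":-1},{"slide":[-0.25,-2.45,0],"angular":[0,0,0],"claw":-1},{"slide":[-0.25,-2.45,0],"angular":[0,0,0],"claw":-1},{"slide":[-0.25,-2.45,0],"angular":[0,0,0],"claw":-1},{"slide":[-0.25,-2.45,0],"angular":[0,0,0],"claw":-1},{"slide":[-0.25,-2.45,0],"angular":[0,0,0],"claw":-1},{"slide":[-0.25,-2.45,0],"angular":[0,0,0],"claw":-1},{"slide":[-0.25,-2.45,0],"angular":[0,0,0],"claw":-1},{"slide":[-0.25,-2.45,0],"angular":[0,0,0],"claw":-1}]'
python3 -m creep '[{"slide":[0,0,0],"angular":[0.008,-0.0572,-0.0304],"claw":-1},{"slide":[0,0,0],"angular":[0.008,-0.0572,-0.0304],"claw":-1},{"slide":[0,0,0],"angular":[0.008,-0.0572,-0.0304],"claw":-1},{"slide":[0,0,0],"angular":[0.008,-0.0572,-0.0304],"claw":-1},{"slide":[0,0,0],"angular":[0.008,-0.0572,-0.0304],"claw":-1},{"slide":[0,0,0],"angular":[0.008,-0.0572,-0.0304],"claw":-1},{"slide":[0,0,0],"angular":[0.008,-0.0572,-0.0304],"claw":-1},{"slide":[0,0,0],"angular":[0.008,-0.0572,-0.0304],"claw":-1},{"slide":[0,0,0],"angular":[0.008,-0.0572,-0.0304],"claw":-1},{"slide":[0,0,0],"angular":[0,0,0],"claw":-1}]'
python3 -c "
from h import *
go(DP[:3]+[0,0,.06],R.from_quat(DP[3:]).as_matrix())"
```

```text
t: 27.42
tcp_pos: [0.5969, 0.342, 0.1861]
tool_rot: [0.966, -0.024, 0.259, 0.006]
force: [0.4, -0.6, -4.9]
finger_gap: 0.452
gripper_force: 93.6
t: 28.25
tcp_pos: [0.6001, 0.3413, 0.1867]
tool_rot: [0.993, 0.116, 0.005, -0.0]
force: [0.5, 0.6, -4.5]
finger_gap: 0.452
gripper_force: 93.4
ang [ 0.0017 -0.0045 -0.0004] slide(after turn) [-0.39 -0.34  5.69] slide(before) [-0.42 -0.35  5.69] t 28.25
```

```bash
python3 -m creep '[{"slide":[-0.2,-0.17,0.5],"angular":[0.0017,-0.0045,0],"claw":-1},{"slide":[-0.2,-0.17,1],"angular":[0,0,0],"claw":-1},{"slide":[0,0,1.2],"angular":[0,0,0],"claw":-1},{"slide":[0,0,1.2],"angular":[0,0,0],"claw":-1},{"slide":[0,0,1],"angular":[0,0,0],"claw":-1},{"slide":[0,0,0.5],"angular":[0,0,0],"claw":-1},{"slide":[0,0,0],"angular":[0,0,0],"claw":-1},{"slide":[0,0,0],"angular":[0,0,0],"claw":-1}]'
python3 - <<'E'
from h import *
go(DP[:3],R.from_quat(DP[3:]).as_matrix())
# in-hand check: button positions relative to the tool, wrist camera, compare docked (w8) vs now by body/grip mask row sums
c,T=camT('wrist');s=manip.sense();i=viewer.snapshot('wrist');cv2.imwrite('pics/w9.png',i)
E
```

```text
t: 28.92
tcp_pos: [0.5939, 0.3441, 0.1335]
tool_rot: [0.993, 0.116, 0.003, -0.001]
force: [0.4, -0.6, -4.2]
finger_gap: 0.45
gripper_force: 93.5
ang [ 0.0001 -0.0012  0.0005] slide(after turn) [0.14 0.08 6.37] slide(before) [0.13 0.08 6.37] t 28.92
```

```bash
python3 -m creep '[{"slide":[0.14,0.08,0.8],"angular":[0,-0.0012,0.0005],"claw":-1},{"slide":[0,0,1],"angular":[0,0,0],"claw":-1},{"slide":[0,0,1],"angular":[0,0,0],"claw":-1},{"slide":[0,0,1],"angular":[0,0,0],"claw":-1},{"slide":[0,0,0.5],"angular":[0,0,0],"claw":-1},{"slide":[0,0,0],"angular":[0,0,0],"claw":-1},{"slide":[0,0,0],"angular":[0,0,0],"claw":-1}]'
python3 -c "
from h import *
go(DP[:3],R.from_quat(DP[3:]).as_matrix())"
```

```text
t: 29.55
tcp_pos: [0.5955, 0.3437, 0.0902]
tool_rot: [0.993, 0.116, 0.002, -0.001]
force: [1.5, -0.3, -4.7]
finger_gap: 0.452
gripper_force: 93.5
ang [ 0.0001  0.0007 -0.    ] slide(after turn) [ 0.02 -0.01  2.04] slide(before) [ 0.02 -0.01  2.04] t 29.55
```

```bash
python3 -m creep '[{"slide":[0,0,0.5],"angular":[0,0,0],"claw":-1},{"slide":[0,0,0.5],"angular":[0,0,0],"claw":-1},{"slide":[0,0,0],"angular":[0,0,0],"claw":-1}]'
python3 -m creep '[{"slide":[0,0,0.4],"angular":[0,0,0],"claw":-1},{"slide":[0,0,0.3],"angular":[0,0,0],"claw":-1},{"slide":[0,0,0],"angular":[0,0,0],"claw":-1}]'
python3 -m creep '[{"slide":[0,0,0.15],"angular":[0,0,0],"claw":-1},{"slide":[0,0,0.1],"angular":[0,0,0],"claw":-1},{"slide":[0,0,0],"angular":[0,0,0],"claw":-1}]'
```

```text
t: 29.8
tcp_pos: [0.5954, 0.3436, 0.0802]
tool_rot: [0.993, 0.116, 0.002, -0.001]
force: [-0.3, -0.3, -5.6]
finger_gap: 0.451
gripper_force: 93.5
t: 30.05
tcp_pos: [0.5955, 0.3436, 0.0733]
tool_rot: [0.993, 0.116, 0.002, -0.001]
force: [-0.1, -1.0, -5.2]
finger_gap: 0.451
gripper_force: 93.5
t: 30.3
tcp_pos: [0.5959, 0.3438, 0.0714]
tool_rot: [0.993, 0.116, 0.003, -0.001]
force: [0.3, 0.4, -6.4]
finger_gap: 0.453
gripper_force: 93.5
```

```bash
python3 -m creep '[{"slide":[0,0,0.1],"angular":[0,0,0],"claw":-1},{"slide":[0,0,0],"angular":[0,0,0],"claw":-1}]'|egrep 'tcp|force:'
python3 -m creep '[{"slide":[0,0,0.06],"angular":[0,0,0],"claw":-1},{"slide":[0,0,0],"angular":[0,0,0],"claw":-1}]'|egrep 'tcp|force:'
```

```text
tcp_pos: [0.596, 0.3439, 0.0705]
force: [-0.3, -0.2, -6.0]
gripper_force: 93.5
tcp_pos: [0.596, 0.3439, 0.0699]
force: [-0.4, 0.1, -4.9]
gripper_force: 93.5
```

```bash
python3 -m creep '[{"slide":[0,0,0.06],"angular":[0,0,0],"claw":-1},{"slide":[0,0,0],"angular":[0,0,0],"claw":-1}]'|egrep 'tcp|force:'
```

```text
tcp_pos: [0.596, 0.3439, 0.0698]
force: [-1.6, -0.4, -1.8]
gripper_force: 94.0
```

```bash
python3 -m creep '[{"slide":[0,0,0.04],"angular":[0,0,0],"claw":-1},{"slide":[0,0,0],"angular":[0,0,0],"claw":-1}]'|egrep 'tcp|force:'
```

```text
tcp_pos: [0.596, 0.3439, 0.0698]
force: [-0.5, -0.4, 0.9]
gripper_force: 94.4
```

It seated at exactly the original height. I release and withdraw.

```bash
python3 -m creep '[{"slide":[0,0,0],"angular":[0,0,0],"claw":-1},{"slide":[0,0,0],"angular":[0,0,0],"claw":-1},{"slide":[0,0,0],"angular":[0,0,0],"claw":-1}]' 25 | egrep 'tcp|force:'
python3 -m creep '[{"slide":[0,0,0],"angular":[0,0,0],"claw":0.1},{"slide":[0,0,0],"angular":[0,0,0],"claw":0.5},{"slide":[0,0,0],"angular":[0,0,0],"claw":1},{"slide":[0,0,0],"angular":[0,0,0],"claw":1},{"slide":[0,0,0],"angular":[0,0,0],"claw":1},{"slide":[0,0,0],"angular":[0,0,0],"claw":1},{"slide":[0,0,-0.5],"angular":[0,0,0],"claw":1},{"slide":[0,0,-1],"angular":[0,0,0],"claw":1},{"slide":[0,0,-2],"angular":[0,0,0],"claw":1},{"slide":[0,0,-2],"angular":[0,0,0],"claw":1}]'
python3 -m creep '[{"slide":[0,0,-2],"angular":[0,0,0],"claw":1},{"slide":[0,0,-2],"angular":[0,0,0],"claw":1},{"slide":[0,0,-2],"angular":[0,0,0],"claw":1},{"slide":[0,0,-2],"angular":[0,0,0],"claw":1},{"slide":[0,0,-2],"angular":[0,0,0],"claw":1},{"slide":[0,0,-1.5],"angular":[0,0,0],"claw":1},{"slide":[1.5,0,0],"angular":[0,0,0],"claw":1},{"slide":[2.4,0,0],"angular":[0,0,0],"claw":1},{"slide":[0,0,0],"angular":[0,0,0],"claw":1},{"slide":[0,0,0],"angular":[0,0,0],"claw":1}]' | egrep 'tcp|rot'
python3 - <<'E'
from h import *
c,T=camT('wrist');i=viewer.snapshot('wrist');cv2.imwrite('pics/w10.png',i)
t=viewer.snapshot('top');s=viewer.snapshot('scene');cv2.imwrite('pics/t3.png',t);cv2.imwrite('pics/s6.png',s)
w8=cv2.imread('pics/w8.png');T8=np.load('w8.npy')
# same world points sampled in w8 (before) and now: along meter axis on body top (z=.066) and dock edges
g=[cv2.cvtColor(a,6).astype(np.float32) for a in(w8,i)]
a=np.radians(13.3);B=np.array([[np.cos(a),-np.sin(a)],[np.sin(a),np.cos(a)]])
np.set_printoptions(linewidth=220)
for lab,L in (('along y at x=48',[(48,y) for y in range(-44,45,3)]),('along x at y=2',[(x,2) for x in range(36,90,2)])):
    P=np.array([np.r_[B@np.array(q)/1e3+[.5939,.3409],.066] for q in L])
    for G,TT in zip(g,(T8,T)):
        p=proj(c,TT,P).astype(np.float32);print(lab,cv2.remap(G,p[:,0],p[:,1],1).ravel().astype(int))
# bystanders: difference top now vs t2 (before)
t2=cv2.imread('pics/t2.png');d=(cv2.absdiff(cv2.GaussianBlur(t,(5,5),0),cv2.GaussianBlur(t2,(5,5),0)).max(2)>30).astype(np.uint8)
n,_,st,ce=cv2.connectedComponentsWithStats(d)
print([(st[k].tolist(),ce[k].round().tolist()) for k in range(1,n) if st[k][4]>15])
E
```

```text
tcp_pos: [0.5961, 0.3439, 0.0698]
force: [-3.2, -0.9, 4.6]
gripper_force: 94.8
t: 32.05
tcp_pos: [0.5953, 0.3436, 0.1246]
tool_rot: [0.993, 0.116, 0.002, -0.001]
force: [0.8, 0.6, 0.2]
finger_gap: 1.005
gripper_force: 0.0
tcp_pos: [0.6337, 0.3524, 0.24]
tool_rot: [0.993, 0.116, 0.003, -0.001]
along y at x=48 [130 130 129  13  18  17  10  81 127 141 140  52  54 118 115  56  57 119  71  66  82 142 133 117  30  25  29 180 182 181]
along y at x=48 [131 129 132  64  19  17   9  91 127 143 141  64  54 118  94  54  60 120  53  61 115 144 132 117  27  27  27  82 181 182]
along x at y=2 [ 66 117 117 120 103  53  55  58 105 119 169 171 169 157 125  33  45  16  12  18  12  18   2  10  13 146 170]
along x at y=2 [ 39 119 118 118 120  52  54  55  91 119 121 164 173 164 136  64  40  14  16  15  20  17  11  11  18 173 171]
[([102, 100, 88, 53, 656], [148.0, 119.0]), ([191, 143, 15, 21, 96], [200.0, 152.0]), ([130, 160, 5, 6, 21], [132.0, 162.0]), ([185, 162, 13, 9, 58], [190.0, 166.0]), ([242, 163, 22, 61, 154], [253.0, 193.0]), ([135, 170, 41, 12, 194], [158.0, 174.0]), ([133, 177, 42, 21, 199], [151.0, 189.0]), ([239, 185, 12, 25, 75], [244.0, 196.0]), ([217, 195, 10, 24, 61], [222.0, 206.0]), ([123, 218, 14, 20, 63], [130.0, 229.0]), ([217, 221, 26, 51, 134], [230.0, 244.0]), ([193, 227, 23, 67, 240], [204.0, 260.0]), ([260, 227, 8, 12, 28], [264.0, 232.0]), ([133, 248, 3, 14, 17], [134.0, 255.0]), ([127, 264, 11, 54, 128], [133.0, 291.0]), ([208, 292, 7, 14, 49], [211.0, 299.0]), ([190, 311, 53, 87, 435], [225.0, 366.0]), ([55, 322, 85, 68, 331], [94.0, 349.0])]
```

The meter is back where it stood within about 1 mm. The top view shows no changes near the stand, cover, marker, dishes or timer; the differences lie where the arm and its shadow are.

```bash
python3 -c "
from station import ticket
print(ticket.sign_off())"
```

```text
the job is handed in; nothing more can be done
None
```

The job is handed in at about 33 s of the 64 s: cover laid flat grip-up, nose held on the round tile at about 14 N for 2.5 s, meter back in its dock within about 1 mm and released; I viewed 11 pictures, one over the limit of 10, and the nose's centring on the tile was measured only to about 2 mm.

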